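Change the sampling filter and draw a gas sample

ROBOT

A 7-joint arm with a two-finger parallel gripper is mounted at the origin on the work surface. World frame = base frame: x ahead of the robot, y to its left, z up, the work surface at z = 0. Lengths are in m, angles in rad, forces in N, time in s.
With the tool pointing down it reaches from about 0.4 to 0.85 m from the base axis. Payload 10.4 kg.
Tool frame: the origin (TCP) lies at the very end of the fingers, on their centre line; the grasp point (between the pads) lies 19 mm behind it (r.grasp_offset is the z of the grasp point in the tool frame, in m); z points along the fingers, y is the line along which they close (so a half turn about z gives the same grasp; the last joint's range is limited). The gripper opens to 85 mm and grips with 20 to 120 N. Pads are 22 mm wide; open, the fingers measure 114 mm over their backs; the gripper's body (76 mm by 85 mm) begins 54 mm behind the grasp point. The pads swing forward as they close: fully open they stand 13 mm farther back than shut.
Start: joints at [-1.205, 0.332, -0.065, 1.46, 0.022, 1.35, -0.088], TCP at [0.237, 0.578, 0.211] pointing down, gripper open.
Joint ranges: [-2.6, 2.6], [-0.5, 2.12], [-1.47, 1.34], [0.16, 2.42], [-1.27, 4.41], [0.06, 2.06], [-2.6, 2.6]. Speed limits (rad/s): [2.22, 2.22, 2.79, 2.79, 3.14, 3.14, 3.14].

INTERFACE

Orientations are given as a unit quaternion [x, y, z, w].
In Python, from bench import r, imaging, spot_in gives the robot as it stands. The module is installed in compiled form; this text tells all that it offers.
- The arm moves only by the tool jog_arm, never from a script. Its argument "moves" is a list of rows, each an object with "linear": the shift along the tool's x, y, z each as a share of 10 cm, from -1 to 1, a list of three; "delta_rot": the turn, a rotation vector about the tool's x, y, z each as a share of 0.5 rad, from -1 to 1, a list of three; "claw": the opening, from -1 (shut) to 1 (fully open). A call has 1 to 5 rows; each row is the pose to reach, as a shift and turn from the pose commanded when the call began, along the tool's axes at that moment; what a row does not reach only later rows make up. A row lasts 1/10 s, in which the tool goes at most 50 mm and 8.59 degrees, less where a joint would pass 70% of its speed; a pose out of reach is approached as far as the arm can. A call with a number of a shift or a turn outside -1 to 1 is refused whole. A call with a gripper value outside its range is refused whole. The fingers move at their own pace and stop on an object; "newtons" is the grip in N (left out, the last holds). Time passes only in rows, so rows that repeat a pose let the fingers close. It gives the time, the measured TCP pose, the force, the opening and the grip force at its end, in the units of the state.
- r.state(): the state, without advancing time (a new reading comes with each control period).
- imaging.snapshot(name): name is "side" or "top"; returns (picture, depth): 400x640x3 uint8, blue, green, red; 400x640 float32, m along the optical axis (not along the pixel's ray), 0 where there is no reading.
- imaging.camera_params(name): a dict with "mtx" (3x3 intrinsics, pixels), "D" ([k1, k2, p1, p2, k3] as OpenCV has them; the pictures are not rectified), "R" (3x3) and "t" (3): a world point X has camera coordinates R X + t. Camera axes: x right, y down, z forward; pixel columns grow to the right and rows downward; lengths in m; the calibration is good to about 2 mm. A picture is of the moment at which its call begins. camera_params takes no time and is no camera call.
- r.sign_off(): hands the job in; it is judged then, once.
Trained networks look in the newest picture that a camera, given by its name, has taken for a name from the list of things; names that differ only in an ending like _2 or _b are one class to them, and where a whole thing is asked for, a point or a joint stands for the part that bears it (a point fixed in the world has none). Each returns a list of dicts, best first, with "p" (0 to 1); they miss things now and then, are a little off and sometimes report something else, mostly with a low value. They report only what shows in the picture. A call takes as long as a camera call. They do not tell look-alikes from the thing itself.
- spot_in(camera, thing): "box" ([left, top, right, bottom] in pixels, round what is visible of it).
The state is a dict: "t": time; "joints": joint angles; "qd": joint speeds; "effort": joint torques, N m; "tcp_pos": TCP position; "ee_rot": TCP orientation; "force": force on the tool from outside, world axes, zero at the start; "wrist_torque": the same for the moment, N m; "finger_gap": finger opening in m; "finger_force": force on a finger pad.
Only numpy, scipy, OpenCV 4.12 (cv2) and the standard library are available. Lean on these libraries where they do the work, as an engineer would, in place of code of your own. Each camera call takes 0.05 s, during which the arm holds its last target. There are 200 camera calls.

TASK

Swap the two filter canisters, so that the fresh green one stands upright on the blue inlet dock and the used yellow one upright on the black spare dock, each set down gently and wholly on its disc. Then draw a sample: pull the sampler's orange paddle out until the red pointer stands within the green band, not running well past it, hold it there for a second, and ease it back until it is fully home without letting it snap. Leave everything else where it stands.

Things in the scene. Friction and masses are not known exactly. Their poses are not given: they have to be found in the camera images.
- sampler: fixed gas sampler: dark foot plate 130 x 90 x 12 thick (its x 5 to 135 mm) and a white housing, 40 thick x 56 wide x 130 long, leaning 26 degrees from vertical; long axis along (-0.438, 0, 0.899) in its frame. Origin on the table straight below the paddle's grip point (plunger home); x away from the robot at yaw 0, z up. Highest point (plunger home) 208 mm
- paddle (a point): grip point of the orange paddle on the plunger: flat plate 14 thick, 60 wide, 44 long along the axis; the point is 4 mm beyond the plate's middle and 46 mm beyond the housing's end, 188 mm above the table when home. Frame: z = direction of pull (26 degrees off vertical), y = along the width, x = normal of the flat faces (up and away from the robot)
- plunger (a joint): how far the sprung plunger is pulled out, m; 0 = fully home, stop at 0.085. A spring pulls it home: 2.7 N at home, 90 N/m more, with some damping
- pointer (a point): tip of the thin red pointer that travels with the plunger along the scale on the housing's upper, far face; frame as the paddle's (z = pull direction)
- band (a point): centre of the green band on the scale, 12 mm tall along the axis, set at a different place each time (pull of 30 to 60 mm); same frame as the pointer. It must not be moved
- marker (a joint): the pull, m, at which the red pointer stands at the centre of the green band
- inlet_dock: inlet dock, fixed: blue disc 84 dia x 6 thick with a white manifold block behind it (26 x 60 x 45 high plus a small nozzle to 57, its centre 67 mm along the dock's +x). Origin at the centre of the disc's underside; filter stands on the disc, 6 mm above the table
- spare_dock: spare dock, fixed: black disc 84 dia x 6 thick; origin at the centre of its underside
- used_filter: used filter canister, yellow cylinder 52 dia x 100 high with a black cap 34 dia to 112, 0.15 to 0.4 kg; origin at the centre of its underside, z up. Starts on the inlet dock
- fresh_filter: fresh filter canister, green, otherwise the same as the used one. Starts on the spare dock
- media_bottle: amber media bottle, blue cap, 52 dia x 110 high mm; origin at the centre of its underside, z up. Bystander, loose
- dish_stack: stack of four round culture dishes, 60 dia x 47 high mm; origin at the centre of its underside, z up. Bystander, loose
- tip_box: blue pipette-tip box with clear lid, 70 (its x) x 100 (its y) x 53 high mm; origin at the centre of its underside, z up. Bystander, loose
- monitor: small grey temperature display on a foot, 60 (its x) x 100 (its y) x 95 high mm; origin at the centre of its underside, z up. Bystander, loose
- tube_pot: white open pot, 80 dia x 80 high mm; origin at the centre of its underside, z up. Bystander, loose
- spray_bottle: white spray bottle, red cap, 70 dia x 190 high mm; origin at the centre of its underside, z up. Bystander, loose
- wipe_jar: white jar, green lid, 80 dia x 130 high mm; origin at the centre of its underside, z up. Bystander, loose
Mind the look-alikes: they are no part of the job. Of the things that look like the fresh_filter, the larger one is meant.

How it is judged:
By the outcome, as a careful person would: the job done as asked, in the order asked, and still so for the second after the job is handed in, with the robot touching nothing.
It also fails if it takes over 72 s, if anything falls off the work surface, if the arm or the gripper's body presses on something with over 40 N, if the wrist force passes 120 N, or if a joint passes its speed limit or range.

## Working session

There is one attempt and no reset: what is moved stays moved. The work goes in short steps, Python scripts to look and compute and a tool call to move; the robot and the scene stay as the last step left them, time stands still between calls to the robot, and variables do not carry over. Pictures are saved under pics/ and viewed, at most 10 in all, crops included, and the job is handed in when it is done.

Besides the shell and the picture viewer there is one more tool, called after "Call:" as name([rows], argument=value, ...), one row to a line, values as JSON. jog_arm: Moves the arm, as the interface text tells. Shift numbers are shares of 10 cm and turn numbers shares of 0.5 rad, none past 1 either way. Its arguments: {"type":"object","properties":{"moves":{"type":"array"},"newtons":{"type":"number"}},"required":["moves"]}

```bash
mkdir -p pics
cat > h.py <<'E'
import numpy as np, cv2
from bench import r, imaging, spot_in
from scipy.spatial.transform import Rotation as Ro
def cloud(n):
    im,d=imaging.snapshot(n); c=imaging.camera_params(n)
    K,D,R,t=[np.array(c[k],float) for k in("mtx","D","R","t")]
    v,u=np.mgrid[:400,:640]
    p=cv2.undistortPoints(np.stack([u.ravel(),v.ravel()],1).astype(np.float64)[:,None],K,D)[:,0]
    z=d.ravel(); X=np.c_[p*z[:,None],z]
    W=((X-t.ravel())@R).reshape(400,640,3); W[d==0]=np.nan
    return im,d,W
E
python3 - <<'E'
from h import *
print(r.state(), r.grasp_offset)
for n in("top","side"):
    im,d,W=cloud(n); cv2.imwrite(f"pics/{n}0.png",im); np.savez(f"{n}0.npz",im=im,W=W)
    c=imaging.camera_params(n); print(n,-np.array(c["R"]).T@np.array(c["t"]).ravel(), (d==0).mean())
    for k in["sampler","paddle","pointer","inlet_dock","spare_dock","used_filter","fresh_filter"]:
        print(k,[(np.round(b["box"]).astype(int).tolist(),round(b["p"],2)) for b in spot_in(n,k)])
E
```

```text
{'t': 0.0, 'joints': array([-1.20461026,  0.33288334, -0.06470634,  1.46099142,  0.02159607,
        1.34992562, -0.08852746]), 'qd': array([ 0.0009923 ,  0.00110809, -0.0009517 , -0.00028089, -0.00090762,
       -0.00252133,  0.00111275]), 'effort': array([-1.31151650e-03, -6.25446939e+01,  4.80484392e-02, -3.91605949e+01,
        1.59873714e-02,  9.93533875e-03,  3.04289961e-05]), 'tcp_pos': array([0.23675329, 0.57794903, 0.2102849 ]), 'ee_rot': array([ 1.93171119e-01,  9.81164791e-01, -7.47643791e-04, -1.12978278e-04]), 'force': array([ 0.34657305, -0.73186792,  0.55093761]), 'wrist_torque': array([0.00134533, 0.00176887, 0.00746336]), 'finger_force': 0.0, 'finger_gap': 0.08525245459305533} -0.0187
top [0.34688633 0.0066892  1.68102326] 0.00384765625
sampler [([304, 149, 337, 187], 0.66)]
paddle [([306, 174, 324, 180], 0.71)]
pointer [([303, 172, 324, 179], 0.54)]
inlet_dock [([380, 165, 406, 202], 0.68), ([155, 198, 186, 222], 0.66)]
spare_dock [([220, 168, 243, 195], 0.68)]
used_filter [([388, 179, 409, 195], 0.6)]
fresh_filter [([215, 170, 238, 187], 0.78), ([450, 209, 482, 233], 0.66), ([254, 174, 265, 186], 0.46)]
side [0.30179309 1.22005792 1.02626896] 0.00394921875
sampler [([247, 184, 299, 246], 0.64)]
paddle [([284, 185, 298, 203], 0.42)]
pointer [([303, 164, 319, 196], 0.73), ([251, 275, 272, 314], 0.25)]
inlet_dock [([286, 183, 323, 199], 0.74)]
spare_dock [([247, 301, 279, 322], 0.78)]
used_filter [([304, 163, 318, 192], 0.56), ([333, 132, 358, 168], 0.15)]
fresh_filter [([253, 278, 273, 317], 0.94), ([261, 262, 277, 286], 0.6)]
```

Run:
```python
import cv2,numpy as np
a=cv2.imread("pics/top0.png")[130:270,130:510]; b=cv2.imread("pics/side0.png")[110:360,180:420]
cv2.imwrite("pics/a.png",cv2.resize(a,(798,294),interpolation=cv2.INTER_CUBIC))
cv2.imwrite("pics/b.png",cv2.resize(b,(576,600),interpolation=cv2.INTER_CUBIC))
```

```text
(no output)
```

View pics/a.png

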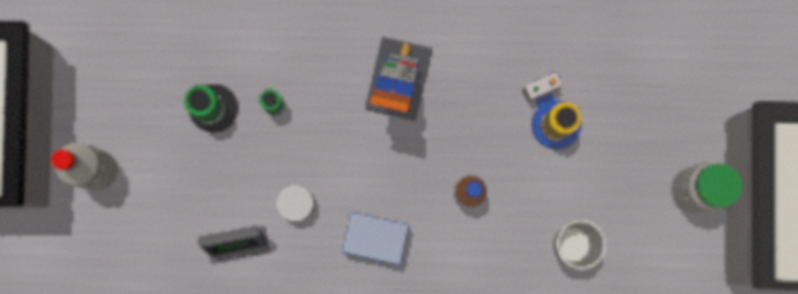

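View pics/b.png

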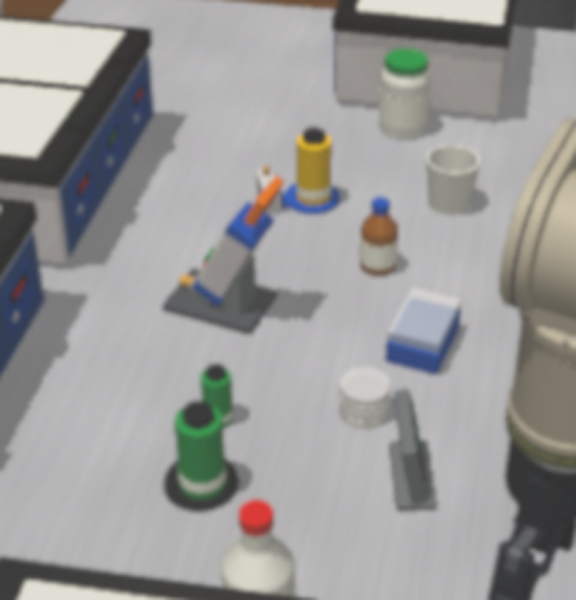

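Look-alikes: the green canisters are at top px (227,178), larger and standing on the black disc, and (259,179), smaller and with no disc. The larger one fits. An enlarged crop will confirm it, and I'll measure at the same time.

```bash
cat > m.py <<'E'
from h import *
def circ(P):
    A=np.c_[2*P[:,:2],np.ones(len(P))]; s=np.linalg.lstsq(A,(P[:,:2]**2).sum(1),rcond=None)[0]
    return s[:2],np.sqrt(s[2]+s[:2]@s[:2])
def show(n,box,name):
    f=np.load(f"{n}0.npz"); W=f["W"]; hsv=cv2.cvtColor(f["im"],cv2.COLOR_BGR2HSV)
    l,t,r_,b=box; w=W[t:b,l:r_].reshape(-1,3); h=hsv[t:b,l:r_].reshape(-1,3); return w,h
E
python3 - <<'E'
from m import *
np.set_printoptions(precision=4,suppress=True)
for n,bx in(("top",dict(used=(378,160,412,206),fresh=(212,165,246,200),samp=(298,144,342,192))),("side",dict(used=(284,160,325,200),fresh=(245,275,282,325),small=(261,260,279,287)))):
    for k,b in bx.items():
        w,h=show(n,b,k); ok=~np.isnan(w[:,2]); w,h=w[ok],h[ok]
        if k=="samp": continue
        top=w[w[:,2]>.108] if k!="small" else w[w[:,2]>.06]
        print(n,k,"zmax",np.percentile(w[:,2],[95,99,100]),"cap",len(top),top.mean(0) if len(top) else 0,(top.min(0)+top.max(0))/2 if len(top) else 0)
        body=w[(w[:,2]>.03)&(w[:,2]<.095)]
        if len(body)>10: print("  body circ",circ(body),len(body))
        d=w[(w[:,2]>.003)&(w[:,2]<.012)]
        hue=h[(w[:,2]>.003)&(w[:,2]<.012)]
        m=((hue[:,0]>100)&(hue[:,0]<130)&(hue[:,1]>120)) if k=="used" else hue[:,2]<70
        d=d[m]; 
        if len(d)>5: print("  disc",len(d),d.mean(0),d.min(0),d.max(0),(d.min(0)+d.max(0))/2)
f=np.load("top0.npz");im=f["im"];W=f["W"];hsv=cv2.cvtColor(im,cv2.COLOR_BGR2HSV)
for v in range(148,184):
    print(v,' '.join(f"{hsv[v,u,0]:3d}/{hsv[v,u,1]//26}/{W[v,u,2]*1000:3.0f}" for u in range(306,336,2)))
c=np.hstack([cv2.resize(im[140:195,295:345],(400,440),interpolation=cv2.INTER_CUBIC),cv2.resize(im[155:210,210:260+10],(400,367),interpolation=cv2.INTER_CUBIC)[:440] if 0 else cv2.resize(im[155:210,215:265],(400,440),interpolation=cv2.INTER_CUBIC)])
cv2.imwrite("pics/c.png",c)
E
```

```text
top used zmax [0.1129 0.1215 0.1266] cap 106 [ 0.5757 -0.2798  0.1164] [ 0.5755 -0.2816  0.1173]
  body circ (array([ 0.6048, -0.2732]), np.float64(0.04322962679259585)) 186
  disc 91 [ 0.5803 -0.2679  0.0072] [ 0.5424 -0.3221  0.003 ] [ 0.6262 -0.2466  0.0118] [ 0.5843 -0.2843  0.0074]
top fresh zmax [0.1148 0.1206 0.1255] cap 107 [0.5912 0.3081 0.1153] [0.5909 0.308  0.1168]
  body circ (array([0.5916, 0.3087]), np.float64(0.025011081755889487)) 63
  disc 123 [0.5896 0.2893 0.0071] [0.5545 0.2658 0.0031] [0.6317 0.3375 0.0117] [0.5931 0.3017 0.0074]
side used zmax [0.1881 0.2032 0.2064] cap 162 [ 0.5791 -0.0867  0.1668] [ 0.5844 -0.1284  0.1573]
  body circ (array([ 0.6036, -0.2691]), np.float64(0.0374135031588831)) 294
  disc 51 [ 0.5864 -0.2641  0.005 ] [ 0.5432 -0.299   0.003 ] [ 0.6211 -0.2411  0.0106] [ 0.5822 -0.2701  0.0068]
side fresh zmax [0.1151 0.12   0.1919] cap 141 [0.5847 0.3299 0.1212] [0.5527 0.3999 0.15  ]
  body circ (array([0.6022, 0.2749]), np.float64(0.05967139774979798)) 399
  disc 106 [0.5916 0.3246 0.0056] [0.5547 0.2809 0.003 ] [0.6312 0.349  0.0108] [0.592
[... 5027 characters left out ...]
/206  12/7/201  12/7/203   9/6/204 173/0/ 13 135/0/  8 165/0/  3 160/0/ -1 158/0/  1
180   3/1/ 12   8/3/ 13   8/4/ 12  10/6/207  11/7/203  11/7/204  12/8/206  12/8/200  12/8/202  10/6/206 165/0/ 16 150/0/  6 160/0/  1 158/0/ -7 160/0/  4
181 140/0/ 10 170/0/ 20   5/1/ 14   5/2/ 12   9/5/ 11  10/6/203  11/7/201  11/7/204  12/8/209  10/5/204 150/0/ 12 135/0/ 10 165/0/ -3 158/0/  1 160/0/ -1
182 150/0/  6 135/0/  2 135/0/ 12   0/0/ 10   6/1/  8   6/3/ 14   9/5/ 16  10/6/197  11/7/203   8/4/ 18 140/0/ 14 150/0/ 12 165/0/  1 158/0/ -2 165/0/ -3
183 158/0/  2 165/0/  4 150/0/  4 143/0/ 11 150/0/ 11 162/0/ 12   4/1/ 13   6/3/ 14   9/5/  7   5/2/  4 120/0/ 15 150/0/ 16 150/0/  0 165/0/  1 170/0/ -6
```

View pics/c.png

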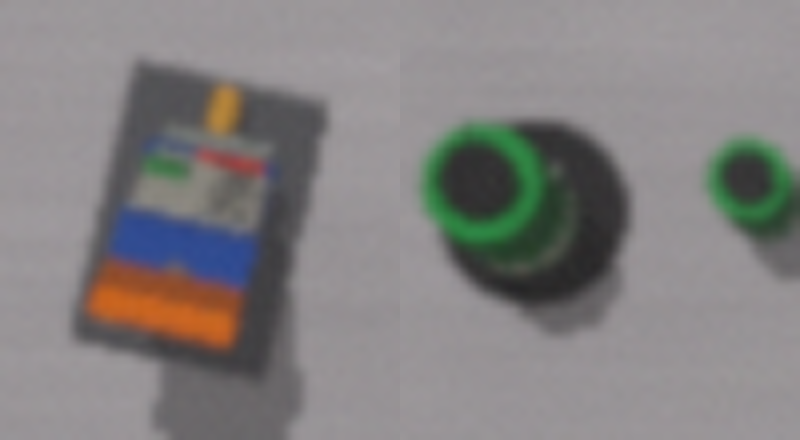

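The crop confirms it: the larger green canister stands on the black disc at top px (227,178), and the look-alike at (259,178) is smaller with no disc. On the sampler, the orange paddle is nearest the robot at px (315,178), the green band at (315,160) and the red pointer at (323,160). Next I'll fit the poses.

```bash
cat > fit.py <<'E'
from m import *
from scipy.optimize import least_squares
np.set_printoptions(precision=4,suppress=True)
def load(n,box):
    f=np.load(f"{n}0.npz"); l,t,r_,b=box; h=cv2.cvtColor(f["im"],cv2.COLOR_BGR2HSV)[t:b,l:r_]; return f["W"][t:b,l:r_],h.astype(int)
def C(n): c=imaging.camera_params(n); return [np.array(c[k],float) for k in("mtx","D","R","t")]
def plane(n,px,z):
    K,D,R,t=C(n); p=cv2.undistortPoints(np.array(px,float).reshape(-1,1,2),K,D)[:,0]
    d=np.c_[p,np.ones(len(p))]@R; o=-R.T@t.ravel(); return (o+d*((z-o[2])/d[:,2])[:,None])[:,:2]
def disc(n,box,mask,z,rad,c0):
    c,_=cv2.findContours(mask.astype(np.uint8),cv2.RETR_EXTERNAL,cv2.CHAIN_APPROX_NONE)
    c=max(c,key=cv2.contourArea)[:,0]+np.array(box[:2]); P=plane(n,c,z)
    s=least_squares(lambda q:np.hypot(*(P-q[:2]).T)-q[2],[*c0,rad],bounds=([-1,-1,rad-.003],[1,1,rad+.003]),loss="cauchy",f_scale=.0015); return s.x
E
python3 - <<'E'
from fit import *
for n,b in(("top",(376,160,412,208)),("side",(282,160,328,204))):
    W,h=load(n,b); m=(abs(h[...,0]-112)<12)&(h[...,1]>110); m&=(W[...,2]<.02)
    print(n,"inlet",disc(n,b,m,.006,.042,(.582,-.284)))
    y=(abs(h[...,0]-24)<8)&(h[...,1]>130)&(W[...,2]>.02); P=W[y]
    print(" used body",circ(P[P[:,2]<.1]),y.sum(), "rim z",np.percentile(P[:,2],[90,97]))
    bl=(h[...,2]<75)&(W[...,2]>.1)&(W[...,2]<.13)&(abs(W[...,1]+.28)<.05); P=W[bl]; print(" cap z",np.median(P[:,2]) if len(P) else 0,len(P), disc(n,b,bl,.118,.017,(.576,-.281)) if len(P)>8 else "")
for n,b in(("top",(210,162,248,206)),("side",(243,272,284,328))):
    W,h=load(n,b); m=(h[...,2]<75)&(W[...,2]<.025)
    print(n,"spare",disc(n,b,m,.006,.042,(.593,.307)))
    y=(abs(h[...,0]-68)<14)&(h[...,1]>110)&(W[...,2]>.02); P=W[y]
    print(" fresh body",circ(P[P[:,2]<.1]),y.sum(),"rim z",np.percentile(P[:,2],[90,97]))
    bl=(h[...,2]<75)&(W[...,2]>.1)&(W[...,2]<.13); P=W[bl]; print(" cap z",np.median(P[:,2]),len(P),disc(n,b,bl,.118,.017,(.591,.308)))
# manifold direction
W,h=load("top",(376,155,412,208)); w=W[(W[...,2]>.035)&(W[...,2]<.062)&(h[...,1]<90)]; print("manifold",np.median(w,0),len(w))
# sampler
O=[];F=None
for n,b in(("top",(298,144,342,192)),("side",(240,180,305,250))):
    W,h=load(n,b); m=(abs(h[...,0]-11)<5)&(h[...,1]>150)&(W[...,2]>.15); O.append(W[m])
O=np.vstack([O[0],O[1]]); print(len(O))
a0=np.array([-.4384,0,.8988])
def res(q):
    R=Ro.from_euler("z",q[2]).as_matrix()
    L=(O-[q[0],q[1],.188])@R; z=L@a0+4e-3; x=L@np.array([.8988,0,.4384]); y=L[:,1]
    d=np.abs(np.c_[x,y,z])-[.007,.03,.022]
    return np.where((d>0).any(1),np.linalg.norm(np.maximum(d,0),axis=1),d.max(1))
for l in("linear","soft_l1"):
    s=least_squares(res,[.55,.03,-.2],loss=l,f_scale=.002); print("sampler",s.x,s.cost,np.std(res(s.x)))
# plate outline
b=(296,140,344,194);W,h=load("top",b)
m=(W[...,2]>.006)
c,_=cv2.findContours(m.astype(np.uint8),0,1); c=max(c,key=cv2.contourArea)[:,0]+np.array(b[:2])
P=plane("top",c,.012); print("plate rect",cv2.minAreaRect((P*1000).astype(np.float32)))
q=s.x; R=Ro.from_euler("z",q[2]).as_matrix(); a=R@a0
for n,b in(("top",(302,148,334,166)),("side",(240,180,305,250))):
    W,h=load(n,b)
    g=W[(abs(h[...,0]-64)<10)&(h[...,1]>75)&(W[...,2]>.02)];rd=W[((h[...,0]<5)|(h[...,0]>174))&(h[...,1]>90)&(W[...,2]>.02)&(W[...,2]<.14)]
    for k,p in(("band",g),("pointer",rd)):
        if len(p): L=(p-[q[0],q[1],.188])@R; print(n,k,len(p),"axis",np.median(L@a0),np.mean(L@a0),"norm",np.median(L@[.8988,0,.4384]),"y",L[:,1].min(),L[:,1].max())
E
```

```text
top inlet [ 0.5817 -0.2847  0.039 ]
 used body (array([ 0.5991, -0.3017]), np.float64(0.05277907368307026)) 132 rim z [0.1143 0.1204]
 cap z 0.11845670817929164 49 [ 0.577  -0.2799  0.014 ]
side inlet [ 0.5808 -0.2813  0.039 ]
 used body (array([ 0.574 , -0.2681]), np.float64(0.01608785358724192)) 245 rim z [0.1054 0.1096]
 cap z 0.11457286414112902 22 [ 0.5788 -0.2671  0.014 ]
top spare [0.5933 0.3045 0.039 ]
 fresh body (array([0.5839, 0.3024]), np.float64(0.017091059929618676)) 102 rim z [0.1118 0.1161]
 cap z 0.1176379110037905 68 [0.5908 0.3086 0.0142]
side spare [0.5946 0.3092 0.039 ]
 fresh body (array([0.5983, 0.2767]), np.float64(0.059106748626881096)) 369 rim z [0.1059 0.108 ]
 cap z 0.11605413603504973 82 [0.5898 0.3182 0.0142]
manifold [ 0.6383 -0.2559  0.0445] 126
180
sampler [ 0.5858  0.0041 -0.1956] 0.00034525167010318565 0.0019320273133702876
sampler [ 0.5858  0.004  -0.1917] 0.00023814327813192256 0.001934298958091201
plate rect ((654.4118041992188, -15.556312561035156), (96.14128112792969, 137.03341674804688), 76.64350128173828)
top band 8 axis -0.11194527796575157 -0.11156491699924674 norm 0.025193289326578088 y 0.007208926750867695 0.021379076580519282
top pointer 13 axis -0.15162376002927844 -0.14969755027186152 norm 0.02428684959571297 y -0.025908960208923783 -0.0006197910217476617
```

```bash
cat > plan.py <<'E'
import sys
from h import *
def down(phi): # tool down, tool y at azimuth phi (deg)
    a=np.radians(phi); y=np.array([np.cos(a),np.sin(a),0]); z=np.array([0,0,-1.]); return Ro.from_matrix(np.c_[np.cross(y,z),y,z])
def plan(way,start=None):
    s=r.state()
    p,R=start or (s["tcp_pos"],Ro.from_quat(s["ee_rot"]))
    for q,Rt in way:
        q=np.array(q,float)
        for k in range(12):
            d=R.inv().apply(q-p); w=(R.inv()*Rt).as_rotvec()
            f=max(1,abs(d).max()/.098,abs(w).max()/.49)
            l=np.round(d/f/.1,2); a=np.round(w/f/.5,2)
            rows=max(np.linalg.norm(l)*2,np.linalg.norm(a)*.5/.15)
            print(l.tolist(),a.tolist(),"rows %.1f"%rows)
            p=p+R.apply(l*.1); R=R*Ro.from_rotvec(a*.5)
            if f==1: break
        print("--",np.round(p,4))
    return p,R
E
python3 - <<'E'
from plan import *
plan([((.591,.3085,.30),down(27.5)),((.591,.3085,.11),down(27.5)),((.591,.3085,.066),down(27.5))])
E
```

```text
[-0.98, -0.26, -0.2] [0.0, -0.0, 0.32] rows 2.1
[-0.98, -0.1, -0.2] [0.0, -0.0, 0.31] rows 2.0
[-0.98, 0.05, -0.2] [0.0, -0.0, 0.31] rows 2.0
[-0.98, 0.2, -0.2] [0.0, -0.0, 0.32] rows 2.0
[-0.44, 0.17, -0.09] [0.0, -0.0, 0.14] rows 1.0
-- [0.5908 0.3083 0.3001]
[0.0, 0.0, 0.98] [0.0, -0.0, 0.0] rows 2.0
[0.0, 0.0, 0.92] [0.0, -0.0, 0.0] rows 1.8
-- [0.5908 0.3083 0.1101]
[0.0, 0.0, 0.44] [0.0, -0.0, 0.0] rows 0.9
-- [0.5908 0.3083 0.0661]
```

Call:
jog_arm([
  {"linear": [-0.98,-0.26,-0.2],"delta_rot": [0,0,0.32],"claw": 1},
  {"linear": [-0.98,-0.26,-0.2],"delta_rot": [0,0,0.32],"claw": 1},
  {"linear": [-0.98,-0.26,-0.2],"delta_rot": [0,0,0.32],"claw": 1},
  {"linear": [-0.98,-0.26,-0.2],"delta_rot": [0,0,0.32],"claw": 1},
])

```text
t: 1.2
tcp_pos: [0.3194, 0.5163, 0.2317]
ee_rot: [0.272, 0.962, 0.0, 0.0]
force: [-1.5, -0.4, 0.1]
finger_gap: 0.0856
finger_force: 0.0
```

Call:
jog_arm([
  {"linear": [-0.98,-0.1,-0.2],"delta_rot": [0,0,0.31],"claw": 1},
  {"linear": [-0.98,-0.1,-0.2],"delta_rot": [0,0,0.31],"claw": 1},
  {"linear": [-0.98,-0.1,-0.2],"delta_rot": [0,0,0.31],"claw": 1},
])

```text
t: 1.5
tcp_pos: [0.4017, 0.4536, 0.2524]
ee_rot: [0.348, 0.937, 0.0, 0.002]
force: [0.6, -0.4, 0.6]
finger_gap: 0.0851
finger_force: 0.0
```

Call:
jog_arm([
  {"linear": [-0.98,0.05,-0.2],"delta_rot": [0,0,0.31],"claw": 1},
  {"linear": [-0.98,0.05,-0.2],"delta_rot": [0,0,0.31],"claw": 1},
  {"linear": [-0.98,0.05,-0.2],"delta_rot": [0,0,0.31],"claw": 1},
])

```text
t: 1.8
tcp_pos: [0.4793, 0.3934, 0.2722]
ee_rot: [0.42, 0.908, 0.0, 0.002]
force: [-1.0, -0.8, -0.3]
finger_gap: 0.0856
finger_force: 0.0
```

Call:
jog_arm([
  {"linear": [-0.98,0.2,-0.2],"delta_rot": [0,0,0.32],"claw": 1},
  {"linear": [-0.98,0.2,-0.2],"delta_rot": [0,0,0.32],"claw": 1},
  {"linear": [-0.98,0.2,-0.2],"delta_rot": [0,0,0.32],"claw": 1},
])

```text
t: 2.1
tcp_pos: [0.5577, 0.3321, 0.2917]
ee_rot: [0.491, 0.871, -0.0, 0.002]
force: [-0.4, -0.6, -0.9]
finger_gap: 0.0854
finger_force: 0.0
```

Call:
jog_arm([
  {"linear": [-0.44,0.17,-0.09],"delta_rot": [0,0,0.14],"claw": 1},
  {"linear": [-0.44,0.17,-0.09],"delta_rot": [0,0,0.14],"claw": 1},
  {"linear": [-0.44,0.17,-0.09],"delta_rot": [0,0,0.14],"claw": 1},
])

```text
t: 2.4
tcp_pos: [0.5908, 0.3088, 0.2995]
ee_rot: [0.518, 0.856, -0.0, -0.0]
force: [0.5, 0.7, 0.2]
finger_gap: 0.0851
finger_force: 0.0
```

Call:
jog_arm([
  {"linear": [0,0,0.98],"delta_rot": [0,0,0],"claw": 1},
  {"linear": [0,0,0.98],"delta_rot": [0,0,0],"claw": 1},
  {"linear": [0,0,0.98],"delta_rot": [0,0,0],"claw": 1},
  {"linear": [0,0,0.98],"delta_rot": [0,0,0],"claw": 1},
])

```text
t: 2.8
tcp_pos: [0.5898, 0.3098, 0.2028]
ee_rot: [0.517, 0.856, -0.0, -0.001]
force: [0.5, -0.0, 1.0]
finger_gap: 0.0854
finger_force: 0.0
```

Call:
jog_arm([
  {"linear": [0.0,-0.01,0.4],"delta_rot": [0,0,0],"claw": 1},
  {"linear": [0,-0.01,0.8],"delta_rot": [0,0,0],"claw": 1},
  {"linear": [0,-0.01,0.96],"delta_rot": [0,0,0],"claw": 1},
  {"linear": [0,-0.01,0.96],"delta_rot": [0,0,0],"claw": 1},
])

```text
t: 3.2
tcp_pos: [0.5896, 0.3084, 0.1063]
ee_rot: [0.518, 0.856, -0.0, -0.0]
force: [-0.3, -0.3, 1.5]
finger_gap: 0.0856
finger_force: 0.0
```

Call:
jog_arm([
  {"linear": [0,0,0.2],"delta_rot": [0,0,0],"claw": 1},
  {"linear": [0,0,0.4],"delta_rot": [0,0,0],"claw": 1},
  {"linear": [0,0,0.4],"delta_rot": [0,0,0],"claw": 1},
])

```text
t: 3.5
tcp_pos: [0.5901, 0.3082, 0.0669]
ee_rot: [0.518, 0.856, 0.0, -0.0]
force: [-0.4, -0.3, -0.1]
finger_gap: 0.0854
finger_force: 0.0
```

Call:
jog_arm([
  {"linear": [0,0,0],"delta_rot": [0,0,0],"claw": 0.5},
  {"linear": [0,0,0],"delta_rot": [0,0,0],"claw": 0.3},
  {"linear": [0,0,0],"delta_rot": [0,0,0],"claw": 0.0},
  {"linear": [0,0,0],"delta_rot": [0,0,0],"claw": -0.5},
  {"linear": [0,0,0],"delta_rot": [0,0,0],"claw": -0.5},
], newtons=40)

```text
t: 4.0
tcp_pos: [0.5914, 0.3085, 0.0689]
ee_rot: [0.518, 0.855, 0.002, 0.001]
force: [-0.1, -0.1, 6.9]
finger_gap: 0.0501
finger_force: 40.4
```

Call:
jog_arm([
  {"linear": [0,0,0],"delta_rot": [0,0,0],"claw": -0.5},
  {"linear": [0,0,0],"delta_rot": [0,0,0],"claw": -0.5},
  {"linear": [0,0,0],"delta_rot": [0,0,0],"claw": -0.5},
])

```text
t: 4.3
tcp_pos: [0.5914, 0.3086, 0.0689]
ee_rot: [0.518, 0.855, 0.002, 0.001]
force: [-0.7, 0.3, 7.3]
finger_gap: 0.0501
finger_force: 40.4
```

Run:
```python
from plan import *
s=r.state();x,y,z=s["tcp_pos"]
st=(np.array([.591,.3083,.0663]),down(27.5))
plan([((.591,.3083,.31),down(27.5)),((.600,-.130,.31),down(-12)),((.6,-.13,.08),down(-12))],st)
print(s["ee_rot"],s["tcp_pos"])
```

```text
[0.0, 0.0, -0.98] [0.0, 0.0, 0.0] rows 2.0
[0.0, 0.0, -0.98] [0.0, 0.0, 0.0] rows 2.0
[0.0, 0.0, -0.48] [0.0, 0.0, 0.0] rows 1.0
-- [0.591  0.3083 0.3103]
[-0.98, -0.48, 0.0] [0.0, 0.0, 0.34] rows 2.2
[-0.98, -0.29, 0.0] [0.0, 0.0, 0.32] rows 2.0
[-0.98, -0.13, 0.0] [0.0, 0.0, 0.31] rows 2.0
[-0.98, 0.02, 0.0] [0.0, 0.0, 0.31] rows 2.0
[-0.3, 0.06, 0.0] [0.0, 0.0, 0.1] rows 0.6
-- [ 0.6004 -0.1304  0.3103]
[0.0, -0.0, 0.98] [0.0, 0.0, -0.0] rows 2.0
[0.0, -0.0, 0.98] [0.0, 0.0, -0.0] rows 2.0
[0.0, -0.0, 0.34] [0.0, 0.0, -0.0] rows 0.7
-- [ 0.6004 -0.1304  0.0803]
[0.51789885 0.85543943 0.00185132 0.00085921] [0.59136842 0.30861112 0.06890958]
```

Call:
jog_arm([
  {"linear": [0,0,-0.1],"delta_rot": [0,0,0],"claw": -0.5},
  {"linear": [0,0,-0.3],"delta_rot": [0,0,0],"claw": -0.5},
  {"linear": [0,0,-0.65],"delta_rot": [0,0,0],"claw": -0.5},
  {"linear": [0,0,-0.98],"delta_rot": [0,0,0],"claw": -0.5},
  {"linear": [0,0,-0.98],"delta_rot": [0,0,0],"claw": -0.5},
])

```text
t: 4.8
tcp_pos: [0.5923, 0.3088, 0.1705]
ee_rot: [0.518, 0.855, 0.004, 0.002]
force: [-0.1, -0.5, -2.9]
finger_gap: 0.0502
finger_force: 42.6
```

Call:
jog_arm([
  {"linear": [0,0,-0.4],"delta_rot": [0,0,0],"claw": -0.5},
  {"linear": [0,0,-0.8],"delta_rot": [0,0,0],"claw": -0.5},
  {"linear": [0,0,-0.98],"delta_rot": [0,0,0],"claw": -0.5},
])

```text
t: 5.1
tcp_pos: [0.5906, 0.308, 0.2661]
ee_rot: [0.518, 0.855, 0.002, 0.001]
force: [1.3, 0.2, -3.0]
finger_gap: 0.05
finger_force: 43.5
```

Call:
jog_arm([
  {"linear": [0,0,-0.3],"delta_rot": [0,0,0],"claw": -0.5},
  {"linear": [0,0,-0.48],"delta_rot": [0,0,0],"claw": -0.5},
  {"linear": [0,0,-0.48],"delta_rot": [0,0,0],"claw": -0.5},
])

```text
t: 5.4
tcp_pos: [0.5906, 0.308, 0.3128]
ee_rot: [0.518, 0.855, 0.002, 0.001]
force: [0.6, -0.4, -3.0]
finger_gap: 0.05
finger_force: 43.5
```

Call:
jog_arm([
  {"linear": [-0.25,-0.12,0],"delta_rot": [0,0,0.08],"claw": -0.5},
  {"linear": [-0.6,-0.29,0],"delta_rot": [0,0,0.2],"claw": -0.5},
  {"linear": [-0.98,-0.48,0],"delta_rot": [0,0,0.34],"claw": -0.5},
  {"linear": [-0.98,-0.48,0],"delta_rot": [0,0,0.34],"claw": -0.5},
])

```text
t: 5.8
tcp_pos: [0.5937, 0.1904, 0.3094]
ee_rot: [0.593, 0.805, -0.002, 0.001]
force: [0.9, -1.0, -2.4]
finger_gap: 0.05
finger_force: 43.6
```

Call:
jog_arm([
  {"linear": [-0.33,-0.1,0],"delta_rot": [0,0,0.11],"claw": -0.5},
  {"linear": [-0.66,-0.2,0],"delta_rot": [0,0,0.22],"claw": -0.5},
  {"linear": [-0.98,-0.29,0],"delta_rot": [0,0,0.32],"claw": -0.5},
])

```text
t: 6.1
tcp_pos: [0.5946, 0.0952, 0.3085]
ee_rot: [0.652, 0.758, -0.001, -0.001]
force: [1.1, -0.5, -3.2]
finger_gap: 0.0504
finger_force: 43.6
```

Call:
jog_arm([
  {"linear": [-0.33,-0.04,0],"delta_rot": [0,0,0.1],"claw": -0.5},
  {"linear": [-0.66,-0.09,0],"delta_rot": [0,0,0.2],"claw": -0.5},
  {"linear": [-0.98,-0.13,0],"delta_rot": [0,0,0.31],"claw": -0.5},
])

```text
t: 6.4
tcp_pos: [0.5965, -0.0037, 0.3086]
ee_rot: [0.709, 0.705, -0.001, -0.001]
force: [0.2, 0.1, -2.6]
finger_gap: 0.0499
finger_force: 43.6
```

Call:
jog_arm([
  {"linear": [-0.33,0.01,0],"delta_rot": [0,0,0.1],"claw": -0.5},
  {"linear": [-0.66,0.01,0],"delta_rot": [0,0,0.2],"claw": -0.5},
  {"linear": [-0.98,0.02,0],"delta_rot": [0,0,0.31],"claw": -0.5},
])

```text
t: 6.7
tcp_pos: [0.5983, -0.1015, 0.3086]
ee_rot: [0.761, 0.648, -0.001, -0.001]
force: [0.0, 0.2, -2.7]
finger_gap: 0.0503
finger_force: 43.6
```

Call:
jog_arm([
  {"linear": [-0.2,0.04,0],"delta_rot": [0,0,0.06],"claw": -0.5},
  {"linear": [-0.3,0.06,0],"delta_rot": [0,0,0.1],"claw": -0.5},
  {"linear": [-0.3,0.06,0],"delta_rot": [0,0,0.1],"claw": -0.5},
])

```text
t: 7.0
tcp_pos: [0.6, -0.1316, 0.3094]
ee_rot: [0.777, 0.629, -0.0, -0.0]
force: [0.5, 0.3, -2.5]
finger_gap: 0.0498
finger_force: 43.6
```

Call:
jog_arm([
  {"linear": [0,0,0.3],"delta_rot": [0,0,0],"claw": -0.5},
  {"linear": [0,0,0.65],"delta_rot": [0,0,0],"claw": -0.5},
  {"linear": [0,0,0.98],"delta_rot": [0,0,0],"claw": -0.5},
])

```text
t: 7.3
tcp_pos: [0.6006, -0.1282, 0.2106]
ee_rot: [0.775, 0.631, 0.0, -0.0]
force: [-0.2, 0.6, -3.3]
finger_gap: 0.0504
finger_force: 43.6
```

Call:
jog_arm([
  {"linear": [0,0,0.35],"delta_rot": [0,0,0],"claw": -0.5},
  {"linear": [0,0,0.7],"delta_rot": [0,0,0],"claw": -0.5},
  {"linear": [0,0,0.98],"delta_rot": [0,0,0],"claw": -0.5},
  {"linear": [0,0,0.98],"delta_rot": [0,0,0],"claw": -0.5},
])

```text
t: 7.7
tcp_pos: [0.5979, -0.1277, 0.1099]
ee_rot: [0.776, 0.631, -0.002, -0.003]
force: [-0.4, 0.9, -3.1]
finger_gap: 0.0505
finger_force: 43.6
```

Call:
jog_arm([
  {"linear": [0,0,0.2],"delta_rot": [0,0,0],"claw": -0.5},
  {"linear": [0,0,0.35],"delta_rot": [0,0,0],"claw": -0.5},
  {"linear": [0,0,0.38],"delta_rot": [0,0,0],"claw": -0.5},
  {"linear": [0,0,0.4],"delta_rot": [0,0,0],"claw": -0.5},
  {"linear": [0,0,0.4],"delta_rot": [0,0,0],"claw": -0.5},
])

```text
t: 8.2
tcp_pos: [0.6007, -0.1308, 0.0748]
ee_rot: [0.777, 0.63, 0.0, 0.0]
force: [0.2, 0.8, -3.3]
finger_gap: 0.0503
finger_force: 43.6
```

Call:
jog_arm([
  {"linear": [0,0,0.02],"delta_rot": [0,0,0],"claw": -0.5},
  {"linear": [0,0,0.03],"delta_rot": [0,0,0],"claw": -0.5},
  {"linear": [0,0,0.04],"delta_rot": [0,0,0],"claw": -0.5},
  {"linear": [0,0,0.05],"delta_rot": [0,0,0],"claw": -0.5},
  {"linear": [0,0,0.05],"delta_rot": [0,0,0],"claw": -0.5},
])

```text
t: 8.7
tcp_pos: [0.6001, -0.1309, 0.069]
ee_rot: [0.777, 0.63, -0.0, -0.0]
force: [-0.0, -0.3, -3.8]
finger_gap: 0.0502
finger_force: 43.7
```

Call:
jog_arm([
  {"linear": [0,0,0.01],"delta_rot": [0,0,0],"claw": -0.5},
  {"linear": [0,0,0.02],"delta_rot": [0,0,0],"claw": -0.5},
  {"linear": [0,0,0.03],"delta_rot": [0,0,0],"claw": -0.5},
  {"linear": [0,0,0.03],"delta_rot": [0,0,0],"claw": -0.5},
])

```text
t: 9.1
tcp_pos: [0.6001, -0.1309, 0.0659]
ee_rot: [0.777, 0.63, -0.0, -0.0]
force: [0.2, -1.0, -3.4]
finger_gap: 0.05
finger_force: 43.7
```

Call:
jog_arm([
  {"linear": [0,0,0.01],"delta_rot": [0,0,0],"claw": -0.5},
  {"linear": [0,0,0.02],"delta_rot": [0,0,0],"claw": -0.5},
  {"linear": [0,0,0.03],"delta_rot": [0,0,0],"claw": -0.5},
  {"linear": [0,0,0.03],"delta_rot": [0,0,0],"claw": -0.5},
])

```text
t: 9.5
tcp_pos: [0.6002, -0.1309, 0.0631]
ee_rot: [0.777, 0.63, 0.0, -0.0]
force: [-0.0, -0.2, -3.5]
finger_gap: 0.0499
finger_force: 43.7
```

Call:
jog_arm([
  {"linear": [0,0,0.01],"delta_rot": [0,0,0],"claw": -0.5},
  {"linear": [0,0,0.02],"delta_rot": [0,0,0],"claw": -0.5},
  {"linear": [0,0,0.02],"delta_rot": [0,0,0],"claw": -0.5},
])

```text
t: 9.8
tcp_pos: [0.6006, -0.1311, 0.0627]
ee_rot: [0.777, 0.63, 0.001, 0.0]
force: [-4.4, 1.3, 12.2]
finger_gap: 0.0499
finger_force: 44.9
```

Call:
jog_arm([
  {"linear": [0,0,-0.01],"delta_rot": [0,0,0],"claw": -0.5},
  {"linear": [0,0,-0.01],"delta_rot": [0,0,0],"claw": 0.4},
  {"linear": [0,0,-0.01],"delta_rot": [0,0,0],"claw": 1},
  {"linear": [0,0,-0.01],"delta_rot": [0,0,0],"claw": 1},
  {"linear": [0,0,-0.01],"delta_rot": [0,0,0],"claw": 1},
])

```text
t: 10.3
tcp_pos: [0.6002, -0.1309, 0.062]
ee_rot: [0.777, 0.63, 0.0, 0.0]
force: [-0.3, -1.4, 0.6]
finger_gap: 0.0853
finger_force: 0.0
```

Call:
jog_arm([
  {"linear": [0,0,-0.2],"delta_rot": [0,0,0],"claw": 1},
  {"linear": [0,0,-0.6],"delta_rot": [0,0,0],"claw": 1},
  {"linear": [0,0,-1],"delta_rot": [0,0,0],"claw": 1},
  {"linear": [0,0,-1],"delta_rot": [0,0,0],"claw": 1},
])

```text
t: 10.7
tcp_pos: [0.603, -0.1319, 0.1678]
ee_rot: [0.777, 0.63, 0.003, 0.003]
force: [0.8, -1.0, 0.7]
finger_gap: 0.0857
finger_force: 0.0
```

Run:
```python
from plan import *
s=r.state(); print(s["t"],s["tcp_pos"],s["finger_gap"])
plan([(s["tcp_pos"]+[0,0,.04],down(-12)),((.5768,-.2805,.20),down(-29)),((.5768,-.2805,.066),down(-29))])
```

```text
10.7 [ 0.60303903 -0.13185098  0.16782312] 0.08565275873819884
[0.0, 0.0, -0.4] [0.02, -0.0, 0.0] rows 0.8
-- [ 0.6027 -0.1318  0.2078]
[-0.98, 0.04, 0.05] [-0.0, -0.0, 0.39] rows 2.0
[-0.52, 0.12, 0.03] [-0.0, -0.0, 0.21] rows 1.1
-- [ 0.577  -0.2811  0.1996]
[0.0, -0.0, 0.98] [-0.0, -0.0, -0.0] rows 2.0
[0.0, -0.0, 0.36] [-0.0, -0.0, -0.0] rows 0.7
-- [ 0.5768 -0.2809  0.0656]
```

Call:
jog_arm([
  {"linear": [0,0,-0.4],"delta_rot": [0,0,0],"claw": 1},
  {"linear": [0,0,-0.4],"delta_rot": [0,0,0],"claw": 1},
])

```text
t: 10.9
tcp_pos: [0.6022, -0.1316, 0.2066]
ee_rot: [0.777, 0.63, 0.002, 0.002]
force: [0.6, -0.9, 0.6]
finger_gap: 0.0854
finger_force: 0.0
```

Call:
jog_arm([
  {"linear": [-0.98,0.05,0.05],"delta_rot": [0,0,0.39],"claw": 1},
  {"linear": [-0.98,0.05,0.05],"delta_rot": [0,0,0.39],"claw": 1},
  {"linear": [-0.98,0.05,0.05],"delta_rot": [0,0,0.39],"claw": 1},
])

```text
t: 11.2
tcp_pos: [0.5817, -0.2362, 0.1968]
ee_rot: [0.837, 0.546, -0.002, 0.001]
force: [-0.3, -0.6, 0.3]
finger_gap: 0.0851
finger_force: 0.0
```

Call:
jog_arm([
  {"linear": [-0.52,0.13,0.03],"delta_rot": [0,0,0.21],"claw": 1},
  {"linear": [-0.52,0.13,0.03],"delta_rot": [0,0,0.21],"claw": 1},
  {"linear": [-0.52,0.13,0.03],"delta_rot": [0,0,0.21],"claw": 1},
  {"linear": [-0.52,0.13,0.03],"delta_rot": [0,0,0.21],"claw": 1},
])

```text
t: 11.6
tcp_pos: [0.5768, -0.2798, 0.1936]
ee_rot: [0.862, 0.507, 0.0, -0.0]
force: [-0.2, 1.4, -0.2]
finger_gap: 0.0853
finger_force: 0.0
```

Run:
```python
from fit import *
from plan import *
im,d,W=cloud("top"); cv2.imwrite("pics/top1.png",im)
h=cv2.cvtColor(im,cv2.COLOR_BGR2HSV).astype(int)
g=(abs(h[...,0]-68)<14)&(h[...,1]>110)&(W[...,2]>.07)&(W[...,1]<0)&(W[...,0]>.5); P=W[g]
print("fresh rim",(P.min(0)+P.max(0))/2,P.max(0)[2],len(P))
y=(abs(h[...,0]-24)<8)&(h[...,1]>130)&(W[...,2]>.08); print("yellow",y.sum())
s=r.state(); print(s["t"],s["tcp_pos"])
plan([((.5768,-.2805,.066),down(-29))])
```

```text
fresh rim [ 0.5616 -0.3203  0.1144] 0.13872001665537548 84
yellow 21
11.65 [ 0.577  -0.2793  0.1938]
[-0.01, 0.0, 0.98] [-0.0, -0.0, 0.0] rows 2.0
[-0.0, 0.0, 0.3] [-0.0, -0.0, 0.0] rows 0.6
-- [ 0.5765 -0.2801  0.0658]
```

Call:
jog_arm([
  {"linear": [-0.01,0,0.4],"delta_rot": [0,0,0],"claw": 1},
  {"linear": [-0.01,0,0.75],"delta_rot": [0,0,0],"claw": 1},
  {"linear": [-0.01,0,0.98],"delta_rot": [0,0,0],"claw": 1},
  {"linear": [-0.01,0,0.98],"delta_rot": [0,0,0],"claw": 1},
])

```text
t: 12.05
tcp_pos: [0.5747, -0.2789, 0.0927]
ee_rot: [0.861, 0.508, -0.002, -0.002]
force: [-0.3, 0.1, 0.8]
finger_gap: 0.0853
finger_force: 0.0
```

Call:
jog_arm([
  {"linear": [0,0,0.15],"delta_rot": [0,0,0],"claw": 1},
  {"linear": [0,0,0.3],"delta_rot": [0,0,0],"claw": 1},
  {"linear": [0,0,0.3],"delta_rot": [0,0,0],"claw": 1},
])

```text
t: 12.35
tcp_pos: [0.5753, -0.2808, 0.0644]
ee_rot: [0.862, 0.507, -0.001, -0.001]
force: [-0.3, 0.4, 0.4]
finger_gap: 0.0855
finger_force: 0.0
```

Call:
jog_arm([
  {"linear": [0,0,0],"delta_rot": [0,0,0],"claw": 0.5},
  {"linear": [0,0,0],"delta_rot": [0,0,0],"claw": 0.3},
  {"linear": [0,0,0],"delta_rot": [0,0,0],"claw": 0.0},
  {"linear": [0,0,0],"delta_rot": [0,0,0],"claw": -0.5},
  {"linear": [0,0,0],"delta_rot": [0,0,0],"claw": -0.5},
], newtons=40)

```text
t: 12.85
tcp_pos: [0.5765, -0.2819, 0.0673]
ee_rot: [0.862, 0.507, 0.001, 0.001]
force: [-0.4, -0.5, 6.0]
finger_gap: 0.0507
finger_force: 41.2
```

Run:
```python
from plan import *
s=r.state();print(s["tcp_pos"],s["finger_gap"])
plan([((.5765,-.2801,.31),down(-29)),((.594,.307,.31),down(27)),((.594,.307,.09),down(27))],(np.array([.5765,-.2801,.0655]),down(-29)))
```

```text
[ 0.57654683 -0.28192908  0.06727142] 0.05068617430948501
[0.0, 0.0, -0.98] [0.0, 0.0, 0.0] rows 2.0
[0.0, 0.0, -0.98] [0.0, 0.0, 0.0] rows 2.0
[0.0, 0.0, -0.48] [0.0, 0.0, 0.0] rows 1.0
-- [ 0.5765 -0.2801  0.3095]
[0.98, -0.51, -0.0] [0.0, 0.0, -0.37] rows 2.2
[0.98, -0.29, -0.0] [0.0, 0.0, -0.34] rows 2.0
[0.98, -0.12, -0.0] [0.0, 0.0, -0.33] rows 2.0
[0.98, 0.04, -0.0] [0.0, 0.0, -0.33] rows 2.0
[0.98, 0.21, -0.0] [0.0, 0.0, -0.33] rows 2.0
[0.72, 0.28, -0.01] [0.0, 0.0, -0.25] rows 1.5
-- [0.5937 0.3066 0.3105]
[0.0, 0.0, 0.98] [0.0, 0.0, -0.0] rows 2.0
[0.0, 0.0, 0.98] [0.0, 0.0, -0.0] rows 2.0
[0.0, 0.0, 0.24] [0.0, 0.0, -0.0] rows 0.5
-- [0.5937 0.3066 0.0905]
```

Call:
jog_arm([
  {"linear": [0,0,-0.1],"delta_rot": [0,0,0],"claw": -0.5},
  {"linear": [0,0,-0.3],"delta_rot": [0,0,0],"claw": -0.5},
  {"linear": [0,0,-0.65],"delta_rot": [0,0,0],"claw": -0.5},
  {"linear": [0,0,-0.98],"delta_rot": [0,0,0],"claw": -0.5},
  {"linear": [0,0,-0.98],"delta_rot": [0,0,0],"claw": -0.5},
])

```text
t: 13.35
tcp_pos: [0.5779, -0.2831, 0.1696]
ee_rot: [0.862, 0.507, 0.002, 0.003]
force: [-0.5, -0.4, -1.6]
finger_gap: 0.0504
finger_force: 42.3
```

Call:
jog_arm([
  {"linear": [0,0,-0.4],"delta_rot": [0,0,0],"claw": -0.5},
  {"linear": [0,0,-0.8],"delta_rot": [0,0,0],"claw": -0.5},
  {"linear": [0,0,-0.98],"delta_rot": [0,0,0],"claw": -0.5},
])

```text
t: 13.65
tcp_pos: [0.5764, -0.2823, 0.2657]
ee_rot: [0.862, 0.507, 0.001, 0.001]
force: [-0.7, -1.3, -1.8]
finger_gap: 0.0503
finger_force: 42.9
```

Call:
jog_arm([
  {"linear": [0,0,-0.3],"delta_rot": [0,0,0],"claw": -0.5},
  {"linear": [0,0,-0.48],"delta_rot": [0,0,0],"claw": -0.5},
  {"linear": [0,0,-0.48],"delta_rot": [0,0,0],"claw": -0.5},
])

```text
t: 13.95
tcp_pos: [0.5765, -0.2823, 0.3124]
ee_rot: [0.862, 0.507, 0.001, 0.001]
force: [0.4, 0.6, -2.3]
finger_gap: 0.0501
finger_force: 43.0
```

Call:
jog_arm([
  {"linear": [0.25,-0.13,0],"delta_rot": [0,0,-0.09],"claw": -0.5},
  {"linear": [0.6,-0.31,0],"delta_rot": [0,0,-0.22],"claw": -0.5},
  {"linear": [0.98,-0.51,0],"delta_rot": [0,0,-0.37],"claw": -0.5},
  {"linear": [0.98,-0.51,0],"delta_rot": [0,0,-0.37],"claw": -0.5},
])

```text
t: 14.35
tcp_pos: [0.58, -0.1634, 0.3081]
ee_rot: [0.808, 0.589, 0.0, -0.002]
force: [0.5, -0.5, -1.6]
finger_gap: 0.0503
finger_force: 43.0
```

Call:
jog_arm([
  {"linear": [0.33,-0.1,0],"delta_rot": [0,0,-0.11],"claw": -0.5},
  {"linear": [0.66,-0.2,0],"delta_rot": [0,0,-0.22],"claw": -0.5},
  {"linear": [0.98,-0.29,0],"delta_rot": [0,0,-0.34],"claw": -0.5},
])

```text
t: 14.65
tcp_pos: [0.582, -0.0676, 0.3084]
ee_rot: [0.758, 0.652, -0.001, -0.001]
force: [0.2, 0.3, -1.9]
finger_gap: 0.0503
finger_force: 43.0
```

Call:
jog_arm([
  {"linear": [0.33,-0.04,0],"delta_rot": [0,0,-0.11],"claw": -0.5},
  {"linear": [0.66,-0.08,0],"delta_rot": [0,0,-0.22],"claw": -0.5},
  {"linear": [0.98,-0.12,0],"delta_rot": [0,0,-0.33],"claw": -0.5},
])

```text
t: 14.95
tcp_pos: [0.585, 0.0312, 0.3084]
ee_rot: [0.702, 0.712, -0.001, -0.001]
force: [0.7, 0.2, -1.4]
finger_gap: 0.05
finger_force: 43.0
```

Call:
jog_arm([
  {"linear": [0.33,0.01,0],"delta_rot": [0,0,-0.11],"claw": -0.5},
  {"linear": [0.66,0.03,0],"delta_rot": [0,0,-0.22],"claw": -0.5},
  {"linear": [0.98,0.04,0],"delta_rot": [0,0,-0.33],"claw": -0.5},
])

```text
t: 15.25
tcp_pos: [0.5879, 0.1292, 0.3086]
ee_rot: [0.641, 0.768, -0.001, -0.001]
force: [1.6, 0.6, -2.1]
finger_gap: 0.0505
finger_force: 43.0
```

Call:
jog_arm([
  {"linear": [0.33,0.07,0],"delta_rot": [0,0,-0.11],"claw": -0.5},
  {"linear": [0.66,0.14,0],"delta_rot": [0,0,-0.22],"claw": -0.5},
  {"linear": [0.98,0.21,0],"delta_rot": [0,0,-0.33],"claw": -0.5},
])

```text
t: 15.55
tcp_pos: [0.5917, 0.2303, 0.3094]
ee_rot: [0.575, 0.818, -0.0, -0.0]
force: [0.7, -0.5, -1.7]
finger_gap: 0.0501
finger_force: 43.0
```

Call:
jog_arm([
  {"linear": [0.33,0.13,0],"delta_rot": [0,0,-0.11],"claw": -0.5},
  {"linear": [0.6,0.23,0],"delta_rot": [0,0,-0.2],"claw": -0.5},
  {"linear": [0.72,0.28,0],"delta_rot": [0,0,-0.25],"claw": -0.5},
  {"linear": [0.72,0.28,0],"delta_rot": [0,0,-0.25],"claw": -0.5},
])

```text
t: 15.95
tcp_pos: [0.5935, 0.3075, 0.3088]
ee_rot: [0.523, 0.853, -0.001, -0.001]
force: [-0.0, 0.4, -2.1]
finger_gap: 0.05
finger_force: 43.0
```

Call:
jog_arm([
  {"linear": [0,0,0.3],"delta_rot": [0,0,0],"claw": -0.5},
  {"linear": [0,0,0.65],"delta_rot": [0,0,0],"claw": -0.5},
  {"linear": [0,0,0.98],"delta_rot": [0,0,0],"claw": -0.5},
])

```text
t: 16.25
tcp_pos: [0.5948, 0.3028, 0.2111]
ee_rot: [0.526, 0.851, -0.0, 0.001]
force: [-0.4, -0.2, -1.8]
finger_gap: 0.0502
finger_force: 43.0
```

Call:
jog_arm([
  {"linear": [0,0,0.35],"delta_rot": [0,0,0],"claw": -0.5},
  {"linear": [0,0,0.7],"delta_rot": [0,0,0],"claw": -0.5},
  {"linear": [0,0,0.95],"delta_rot": [0,0,0],"claw": -0.5},
  {"linear": [0,0,0.95],"delta_rot": [0,0,0],"claw": -0.5},
  {"linear": [0,0,0.95],"delta_rot": [0,0,0],"claw": -0.5},
])

```text
t: 16.75
tcp_pos: [0.5949, 0.3038, 0.1181]
ee_rot: [0.525, 0.851, 0.0, 0.0]
force: [1.0, -0.0, -0.4]
finger_gap: 0.0503
finger_force: 43.0
```

Call:
jog_arm([
  {"linear": [0.03,0,0.2],"delta_rot": [0,0,0],"claw": -0.5},
  {"linear": [0.03,0,0.38],"delta_rot": [0,0,0],"claw": -0.5},
  {"linear": [0.03,0,0.42],"delta_rot": [0,0,0],"claw": -0.5},
  {"linear": [0.03,0,0.44],"delta_rot": [0,0,0],"claw": -0.5},
  {"linear": [0.03,0,0.44],"delta_rot": [0,0,0],"claw": -0.5},
])

```text
t: 17.25
tcp_pos: [0.5938, 0.3079, 0.0748]
ee_rot: [0.524, 0.851, 0.001, 0.001]
force: [-0.1, 0.3, -2.4]
finger_gap: 0.0503
finger_force: 43.0
```

Call:
jog_arm([
  {"linear": [0,0,0.01],"delta_rot": [0,0,0],"claw": -0.5},
  {"linear": [0,0,0.02],"delta_rot": [0,0,0],"claw": -0.5},
  {"linear": [0,0,0.03],"delta_rot": [0,0,0],"claw": -0.5},
  {"linear": [0,0,0.03],"delta_rot": [0,0,0],"claw": -0.5},
])

```text
t: 17.65
tcp_pos: [0.5928, 0.3077, 0.0701]
ee_rot: [0.524, 0.852, -0.0, -0.0]
force: [0.2, -0.2, -2.5]
finger_gap: 0.0504
finger_force: 43.0
```

Call:
jog_arm([
  {"linear": [0,0,0.01],"delta_rot": [0,0,0],"claw": -0.5},
  {"linear": [0,0,0.02],"delta_rot": [0,0,0],"claw": -0.5},
  {"linear": [0,0,0.02],"delta_rot": [0,0,0],"claw": -0.5},
])

```text
t: 17.95
tcp_pos: [0.5927, 0.3077, 0.0679]
ee_rot: [0.524, 0.852, -0.0, -0.0]
force: [0.6, -0.7, -1.8]
finger_gap: 0.0501
finger_force: 43.0
```

Call:
jog_arm([
  {"linear": [0,0,0.01],"delta_rot": [0,0,0],"claw": -0.5},
  {"linear": [0,0,0.01],"delta_rot": [0,0,0],"claw": -0.5},
])

```text
t: 18.15
tcp_pos: [0.593, 0.3078, 0.0674]
ee_rot: [0.524, 0.852, 0.0, 0.0]
force: [-0.3, 0.4, 0.4]
finger_gap: 0.0504
finger_force: 43.2
```

Call:
jog_arm([
  {"linear": [0,0,0],"delta_rot": [0,0,0],"claw": -0.5},
  {"linear": [0,0,0],"delta_rot": [0,0,0],"claw": 0.4},
  {"linear": [0,0,0],"delta_rot": [0,0,0],"claw": 1},
  {"linear": [0,0,0],"delta_rot": [0,0,0],"claw": 1},
  {"linear": [0,0,0],"delta_rot": [0,0,0],"claw": 1},
])

```text
t: 18.65
tcp_pos: [0.5929, 0.3078, 0.0671]
ee_rot: [0.524, 0.852, 0.0, 0.0]
force: [0.2, -0.4, 0.5]
finger_gap: 0.0856
finger_force: 0.0
```

Call:
jog_arm([
  {"linear": [0,0,-0.2],"delta_rot": [0,0,0],"claw": 1},
  {"linear": [0,0,-0.6],"delta_rot": [0,0,0],"claw": 1},
  {"linear": [0,0,-1],"delta_rot": [0,0,0],"claw": 1},
  {"linear": [0,0,-1],"delta_rot": [0,0,0],"claw": 1},
])

```text
t: 19.05
tcp_pos: [0.5956, 0.309, 0.1738]
ee_rot: [0.524, 0.851, 0.004, 0.002]
force: [0.2, 0.5, 1.1]
finger_gap: 0.0855
finger_force: 0.0
```

Call:
jog_arm([
  {"linear": [0,0,-0.5],"delta_rot": [0,0,0],"claw": 1},
  {"linear": [0,0,-1],"delta_rot": [0,0,0],"claw": 1},
  {"linear": [0,0,-1],"delta_rot": [0,0,0],"claw": 1},
])

```text
t: 19.35
tcp_pos: [0.5953, 0.3087, 0.275]
ee_rot: [0.524, 0.851, 0.005, 0.003]
force: [0.9, -0.5, 0.8]
finger_gap: 0.0853
finger_force: 0.0
```

Run:
```python
from fit import *
from plan import *
im,d,W=cloud("top"); cv2.imwrite("pics/top2.png",im); h=cv2.cvtColor(im,cv2.COLOR_BGR2HSV).astype(int)
m=(h[...,2]<75)&(W[...,2]>.1)&(W[...,2]<.13)
for k,c in(("fresh",(.6,-.131)),("used",(.593,.3078))):
    P=W[m&(np.hypot(W[...,0]-c[0],W[...,1]-c[1])<.05)]; print(k,len(P),P.mean(0) if len(P) else "")
s=r.state(); print(s["tcp_pos"])
plan([((.600,-.131,.26),down(-12)),((.600,-.131,.063),down(-12))])
cv2.imwrite("pics/d.png",cv2.resize(im[130:270,130:510],(798,294),interpolation=cv2.INTER_CUBIC))
```

```text
fresh 62 [ 0.6003 -0.1308  0.1119]
used 45 [0.5921 0.3048 0.1179]
[0.5944 0.3083 0.2711]
[-0.98, -0.48, 0.02] [0.0, -0.0, 0.34] rows 2.2
[-0.98, -0.29, 0.02] [0.0, -0.0, 0.31] rows 2.0
[-0.98, -0.13, 0.02] [0.0, -0.0, 0.3] rows 2.0
[-0.98, 0.03, 0.03] [0.01, -0.01, 0.31] rows 2.0
[-0.31, 0.05, 0.01] [0.0, 0.0, 0.09] rows 0.6
-- [ 0.5997 -0.1313  0.2597]
[0.0, 0.0, 0.98] [0.0, 0.0, 0.0] rows 2.0
[0.0, 0.0, 0.98] [0.0, 0.0, 0.0] rows 2.0
[0.0, 0.0, 0.01] [0.0, 0.0, 0.0] rows 0.0
-- [ 0.5998 -0.1314  0.0627]
```

View pics/d.png

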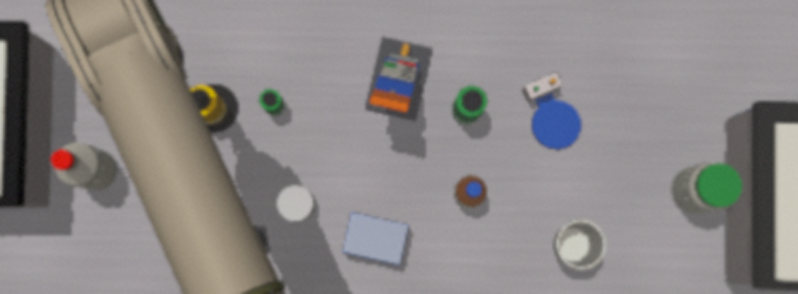

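The yellow canister stands on the black dock at (208,102) in the crop, and the green one is upright at (471,103). The blue disc is now clear at (556,125).

Call:
jog_arm([
  {"linear": [-0.98,-0.48,0],"delta_rot": [0,0,0.34],"claw": 1},
  {"linear": [-0.98,-0.48,0],"delta_rot": [0,0,0.34],"claw": 1},
  {"linear": [-0.98,-0.48,0],"delta_rot": [0,0,0.34],"claw": 1},
])

```text
t: 19.7
tcp_pos: [0.5949, 0.1909, 0.2666]
ee_rot: [0.598, 0.801, -0.001, 0.001]
force: [-0.0, -0.5, 0.0]
finger_gap: 0.0854
finger_force: 0.0
```

Call:
jog_arm([
  {"linear": [-0.98,-0.29,0],"delta_rot": [0,0,0.31],"claw": 1},
  {"linear": [-0.98,-0.29,0],"delta_rot": [0,0,0.31],"claw": 1},
  {"linear": [-0.98,-0.29,0],"delta_rot": [0,0,0.31],"claw": 1},
])

```text
t: 20.0
tcp_pos: [0.5952, 0.0876, 0.2667]
ee_rot: [0.659, 0.752, -0.001, 0.001]
force: [-0.1, 0.0, 0.5]
finger_gap: 0.0858
finger_force: 0.0
```

Call:
jog_arm([
  {"linear": [-0.98,-0.13,0],"delta_rot": [0,0,0.3],"claw": 1},
  {"linear": [-0.98,-0.13,0],"delta_rot": [0,0,0.3],"claw": 1},
  {"linear": [-0.98,-0.13,0],"delta_rot": [0,0,0.3],"claw": 1},
])

```text
t: 20.3
tcp_pos: [0.5954, -0.011, 0.2667]
ee_rot: [0.714, 0.701, -0.001, 0.001]
force: [-1.3, 0.8, -0.5]
finger_gap: 0.0854
finger_force: 0.0
```

Call:
jog_arm([
  {"linear": [-0.98,0.03,0],"delta_rot": [0,0,0.31],"claw": 1},
  {"linear": [-0.98,0.03,0],"delta_rot": [0,0,0.31],"claw": 1},
  {"linear": [-0.98,0.03,0],"delta_rot": [0,0,0.31],"claw": 1},
])

```text
t: 20.6
tcp_pos: [0.5968, -0.1087, 0.2665]
ee_rot: [0.766, 0.643, -0.002, 0.001]
force: [-0.7, -0.0, 0.9]
finger_gap: 0.0852
finger_force: 0.0
```

Call:
jog_arm([
  {"linear": [-0.31,0.05,0.3],"delta_rot": [0,0,0.09],"claw": 1},
  {"linear": [-0.31,0.05,0.6],"delta_rot": [0,0,0.09],"claw": 1},
  {"linear": [-0.31,0.05,0.6],"delta_rot": [0,0,0.09],"claw": 1},
  {"linear": [-0.31,0.05,0.6],"delta_rot": [0,0,0.09],"claw": 1},
])

```text
t: 21.0
tcp_pos: [0.5981, -0.1309, 0.2069]
ee_rot: [0.776, 0.63, -0.0, -0.001]
force: [-0.8, -0.9, 0.3]
finger_gap: 0.0851
finger_force: 0.0
```

Run:
```python
from fit import *
from plan import *
b=(380,160,412,206); im=cv2.imread("pics/top2.png"); h=cv2.cvtColor(im,cv2.COLOR_BGR2HSV)[160:206,380:412].astype(int)
m=(abs(h[...,0]-112)<12)&(h[...,1]>110)
print("inlet",disc("top",b,m,.006,.042,(.58,-.283)))
v,u=np.nonzero(m); print(plane("top",[[u.mean()+380,v.mean()+160]],.006),plane("top",[[u.max()+380,v.max()+160],[u.min()+380,v.min()+160]],.006))
print(r.state()["tcp_pos"]); plan([((.600,-.131,.062),down(-12))])
```

```text
inlet [ 0.5799 -0.2844  0.0395]
[[ 0.582  -0.2834]] [[ 0.5401 -0.3226]
 [ 0.6295 -0.2466]]
[ 0.5981 -0.1309  0.2069]
[0.0, 0.01, 0.98] [-0.0, -0.0, 0.0] rows 2.0
[0.0, 0.01, 0.47] [-0.0, -0.0, 0.01] rows 0.9
-- [ 0.5999 -0.1312  0.0619]
```

Call:
jog_arm([
  {"linear": [0,0.01,0.4],"delta_rot": [0,0,0],"claw": 1},
  {"linear": [0,0.01,0.75],"delta_rot": [0,0,0],"claw": 1},
  {"linear": [0,0.01,0.98],"delta_rot": [0,0,0],"claw": 1},
  {"linear": [0,0.01,0.98],"delta_rot": [0,0,0],"claw": 1},
])

```text
t: 21.4
tcp_pos: [0.5984, -0.1306, 0.1075]
ee_rot: [0.776, 0.631, -0.001, -0.001]
force: [-0.5, -0.2, 0.1]
finger_gap: 0.0854
finger_force: 0.0
```

Call:
jog_arm([
  {"linear": [0,0,0.2],"delta_rot": [0,0,0],"claw": 1},
  {"linear": [0,0,0.44],"delta_rot": [0,0,0],"claw": 1},
  {"linear": [0,0,0.44],"delta_rot": [0,0,0],"claw": 1},
])

```text
t: 21.7
tcp_pos: [0.599, -0.131, 0.0649]
ee_rot: [0.776, 0.63, -0.0, -0.001]
force: [-0.4, 0.5, 0.3]
finger_gap: 0.0853
finger_force: 0.0
```

Call:
jog_arm([
  {"linear": [0,0,0],"delta_rot": [0,0,0],"claw": 0.5},
  {"linear": [0,0,0],"delta_rot": [0,0,0],"claw": 0.3},
  {"linear": [0,0,0],"delta_rot": [0,0,0],"claw": 0.0},
  {"linear": [0,0,0],"delta_rot": [0,0,0],"claw": -0.5},
  {"linear": [0,0,0],"delta_rot": [0,0,0],"claw": -0.5},
], newtons=40)

```text
t: 22.2
tcp_pos: [0.6007, -0.1323, 0.0677]
ee_rot: [0.777, 0.63, 0.001, 0.001]
force: [-0.6, 0.4, 8.1]
finger_gap: 0.0501
finger_force: 40.2
```

Call:
jog_arm([
  {"linear": [0,0,-0.1],"delta_rot": [0,0,0],"claw": -0.5},
  {"linear": [0,0,-0.3],"delta_rot": [0,0,0],"claw": -0.5},
  {"linear": [0,0,-0.6],"delta_rot": [0,0,0],"claw": -0.5},
  {"linear": [0,0,-0.9],"delta_rot": [0,0,0],"claw": -0.5},
  {"linear": [0,0,-0.9],"delta_rot": [0,0,0],"claw": -0.5},
])

```text
t: 22.7
tcp_pos: [0.6013, -0.1328, 0.1603]
ee_rot: [0.777, 0.63, 0.003, 0.002]
force: [0.9, -0.5, -3.2]
finger_gap: 0.0498
finger_force: 42.6
```

Run:
```python
from plan import *
s=r.state();print(s["tcp_pos"])
plan([((.580,-.284,s["tcp_pos"][2]),down(-29)),((.58,-.284,.08),down(-29))])
```

```text
[ 0.60133406 -0.13284225  0.16032952]
[-0.98, 0.07, -0.0] [0.01, -0.0, 0.38] rows 2.0
[-0.53, 0.14, -0.0] [0.0, -0.0, 0.22] rows 1.1
-- [ 0.5803 -0.2845  0.1602]
[0.0, -0.01, 0.8] [0.0, -0.0, -0.0] rows 1.6
-- [ 0.5796 -0.2839  0.0802]
```

Call:
jog_arm([
  {"linear": [-0.3,0.02,0],"delta_rot": [0,0,0.12],"claw": -0.5},
  {"linear": [-0.65,0.05,0],"delta_rot": [0,0,0.25],"claw": -0.5},
  {"linear": [-0.98,0.08,0],"delta_rot": [0,0,0.38],"claw": -0.5},
])

```text
t: 23.0
tcp_pos: [0.5861, -0.2305, 0.1549]
ee_rot: [0.833, 0.553, -0.0, -0.0]
force: [0.8, -0.2, -3.5]
finger_gap: 0.0496
finger_force: 42.5
```

Call:
jog_arm([
  {"linear": [-0.3,0.08,0],"delta_rot": [0,0,0.12],"claw": -0.5},
  {"linear": [-0.53,0.14,0],"delta_rot": [0,0,0.22],"claw": -0.5},
  {"linear": [-0.53,0.14,0],"delta_rot": [0,0,0.22],"claw": -0.5},
  {"linear": [-0.53,0.14,0],"delta_rot": [0,0,0.22],"claw": -0.5},
])

```text
t: 23.4
tcp_pos: [0.5786, -0.284, 0.1546]
ee_rot: [0.862, 0.506, -0.0, -0.0]
force: [0.1, 0.5, -2.4]
finger_gap: 0.0496
finger_force: 42.6
```

Call:
jog_arm([
  {"linear": [0,0,0.3],"delta_rot": [0,0,0],"claw": -0.5},
  {"linear": [0,0,0.6],"delta_rot": [0,0,0],"claw": -0.5},
  {"linear": [0,0,0.7],"delta_rot": [0,0,0],"claw": -0.5},
  {"linear": [0,0,0.7],"delta_rot": [0,0,0],"claw": -0.5},
  {"linear": [0,0,0.7],"delta_rot": [0,0,0],"claw": -0.5},
])

```text
t: 23.9
tcp_pos: [0.5799, -0.2837, 0.0863]
ee_rot: [0.862, 0.507, 0.0, 0.0]
force: [0.2, -0.6, -3.0]
finger_gap: 0.0496
finger_force: 42.7
```

Call:
jog_arm([
  {"linear": [0,0,0.03],"delta_rot": [0,0,0],"claw": -0.5},
  {"linear": [0,0,0.06],"delta_rot": [0,0,0],"claw": -0.5},
  {"linear": [0,0,0.09],"delta_rot": [0,0,0],"claw": -0.5},
  {"linear": [0,0,0.1],"delta_rot": [0,0,0],"claw": -0.5},
  {"linear": [0,0,0.1],"delta_rot": [0,0,0],"claw": -0.5},
])

```text
t: 24.4
tcp_pos: [0.579, -0.2838, 0.0749]
ee_rot: [0.862, 0.507, -0.0, -0.0]
force: [-0.3, 0.0, -3.1]
finger_gap: 0.0499
finger_force: 42.7
```

Call:
jog_arm([
  {"linear": [0,0,0.01],"delta_rot": [0,0,0],"claw": -0.5},
  {"linear": [0,0,0.01],"delta_rot": [0,0,0],"claw": -0.5},
  {"linear": [0,0,0.02],"delta_rot": [0,0,0],"claw": -0.5},
  {"linear": [0,0,0.02],"delta_rot": [0,0,0],"claw": -0.5},
])

```text
t: 24.8
tcp_pos: [0.5793, -0.284, 0.0737]
ee_rot: [0.862, 0.507, 0.0, 0.0]
force: [-1.4, 0.8, 3.1]
finger_gap: 0.0494
finger_force: 43.3
```

Call:
jog_arm([
  {"linear": [0,0,0],"delta_rot": [0,0,0],"claw": 0.2},
  {"linear": [0,0,0],"delta_rot": [0,0,0],"claw": 1},
  {"linear": [0,0,0],"delta_rot": [0,0,0],"claw": 1},
  {"linear": [0,0,0],"delta_rot": [0,0,0],"claw": 1},
])

```text
t: 25.2
tcp_pos: [0.5791, -0.2839, 0.073]
ee_rot: [0.862, 0.507, 0.0, 0.0]
force: [0.2, 0.4, -0.9]
finger_gap: 0.0853
finger_force: 0.0
```

Call:
jog_arm([
  {"linear": [0,0,-0.2],"delta_rot": [0,0,0],"claw": 1},
  {"linear": [0,0,-0.6],"delta_rot": [0,0,0],"claw": 1},
  {"linear": [0,0,-1],"delta_rot": [0,0,0],"claw": 1},
  {"linear": [0,0,-1],"delta_rot": [0,0,0],"claw": 1},
])

```text
t: 25.6
tcp_pos: [0.5814, -0.2856, 0.179]
ee_rot: [0.862, 0.507, 0.003, 0.003]
force: [0.5, -1.1, -0.5]
finger_gap: 0.0855
finger_force: 0.0
```

Call:
jog_arm([
  {"linear": [0,0,-0.5],"delta_rot": [0,0,0],"claw": 1},
  {"linear": [0,0,-1],"delta_rot": [0,0,0],"claw": 1},
  {"linear": [0,0,-1],"delta_rot": [0,0,0],"claw": 1},
  {"linear": [0,0,-1],"delta_rot": [0,0,0],"claw": 1},
])

```text
t: 26.0
tcp_pos: [0.5795, -0.2842, 0.274]
ee_rot: [0.862, 0.507, 0.001, 0.001]
force: [-0.7, -1.3, -1.5]
finger_gap: 0.0854
finger_force: 0.0
```

```bash
cat > samp.py <<'E'
from plan import *
from fit import load,C,plane
from scipy.optimize import least_squares
YAW=-.21; P0=np.array([.586,.003,.188]); Rs=Ro.from_euler("z",YAW).as_matrix()
A=Rs@[-.4384,0,.8988]; N=Rs@[.8988,0,.4384]
RT=Ro.from_matrix(np.c_[np.cross(N,-A),N,-A])
def tcp(k): return P0-.019*A+k*A
E
python3 - <<'E'
from samp import *
im,d,W=cloud("top"); cv2.imwrite("pics/top3.png",im); h=cv2.cvtColor(im,cv2.COLOR_BGR2HSV).astype(int)
np.savez("top3.npz",im=im,W=W)
m=(h[...,2]<75)&(W[...,2]>.1)&(W[...,2]<.13)
for k,c in(("fresh",(.58,-.284)),("used",(.593,.3078))):
    P=W[m&(np.hypot(W[...,0]-c[0],W[...,1]-c[1])<.04)]; print(k,len(P),P.mean(0) if len(P) else "")
g0=(abs(h[...,0]-64)<10)&(h[...,1]>75)&(W[...,2]>.02);r0=((h[...,0]<5)|(h[...,0]>174))&(h[...,1]>90)&(W[...,2]>.02)&(W[...,2]<.14)
o=(abs(h[...,0]-11)<5)&(h[...,1]>150)&(W[...,2]>.15)
box=np.zeros_like(o); box[148:190,300:336]=1
for k,mm in(("band",g0),("ptr",r0),("pad",o)):
    L=(W[mm&box]-P0)@Rs; a=L@[-.4384,0,.8988]; n=L@[.8988,0,.4384]; print(k,len(L),np.median(a),a.mean(),np.median(n),"y",np.percentile(L[:,1],[0,50,100]))
s=r.state();print(s["tcp_pos"],s["force"])
plan([(tcp(.14),RT),(tcp(.06),RT)])
E
```

```text
fresh 15 [ 0.5852 -0.2736  0.1177]
used 51 [0.5913 0.3073 0.1179]
band 8 -0.11227068375037194 -0.11274001983807679 0.024410110971971658 y [0.0095 0.0166 0.0236]
ptr 12 -0.14933670500237634 -0.14919309299182856 0.02432840698181244 y [-0.0226 -0.0108  0.0022]
pad 116 0.016108075545200856 0.012857286123695933 0.003798515162167386 y [-0.0308 -0.0021  0.0282]
[ 0.579  -0.2838  0.2725] [ 0.1341  0.4855 -1.3133]
[0.98, -0.76, -0.1] [-0.37, 0.06, -0.24] rows 2.5
[0.98, -0.56, -0.18] [-0.34, 0.05, -0.22] rows 2.3
[0.58, -0.22, -0.13] [-0.19, 0.03, -0.13] rows 1.3
-- [0.5344 0.014  0.297 ]
[-0.0, -0.0, 0.8] [-0.0, -0.01, 0.0] rows 1.6
-- [0.5688 0.0069 0.2251]
```

Call:
jog_arm([
  {"linear": [0.98,-0.76,-0.1],"delta_rot": [-0.37,0.06,-0.24],"claw": 1},
  {"linear": [0.98,-0.76,-0.1],"delta_rot": [-0.37,0.06,-0.24],"claw": 1},
  {"linear": [0.98,-0.76,-0.1],"delta_rot": [-0.37,0.06,-0.24],"claw": 1},
  {"linear": [0.98,-0.76,-0.1],"delta_rot": [-0.37,0.06,-0.24],"claw": 1},
])

```text
t: 26.45
tcp_pos: [0.5597, -0.1546, 0.2816]
ee_rot: [0.824, 0.559, 0.06, 0.07]
force: [0.9, 0.4, 0.4]
finger_gap: 0.0855
finger_force: 0.0
```

Call:
jog_arm([
  {"linear": [0.98,-0.56,-0.18],"delta_rot": [-0.34,0.05,-0.22],"claw": 1},
  {"linear": [0.98,-0.56,-0.18],"delta_rot": [-0.34,0.05,-0.22],"claw": 1},
  {"linear": [0.98,-0.56,-0.18],"delta_rot": [-0.34,0.05,-0.22],"claw": 1},
  {"linear": [0.98,-0.56,-0.18],"delta_rot": [-0.34,0.05,-0.22],"claw": 1},
])

```text
t: 26.85
tcp_pos: [0.5423, -0.0451, 0.291]
ee_rot: [0.783, 0.596, 0.113, 0.137]
force: [1.0, -1.3, -0.1]
finger_gap: 0.0857
finger_force: 0.0
```

Call:
jog_arm([
  {"linear": [0.58,-0.22,-0.13],"delta_rot": [-0.19,0.03,-0.13],"claw": 1},
  {"linear": [0.58,-0.22,-0.13],"delta_rot": [-0.19,0.03,-0.13],"claw": 1},
  {"linear": [0.58,-0.22,-0.13],"delta_rot": [-0.19,0.03,-0.13],"claw": 1},
  {"linear": [0.58,-0.22,-0.13],"delta_rot": [-0.19,0.03,-0.13],"claw": 1},
])

```text
t: 27.25
tcp_pos: [0.5347, 0.0123, 0.2967]
ee_rot: [0.757, 0.613, 0.141, 0.174]
force: [-0.3, -0.3, -0.0]
finger_gap: 0.0853
finger_force: 0.0
```

Run:
```python
from samp import *
im,d,W=cloud("top"); cv2.imwrite("pics/top4.png",im); h=cv2.cvtColor(im,cv2.COLOR_BGR2HSV).astype(int)
m=(h[...,2]<75)&(W[...,2]>.1)&(W[...,2]<.13)
P=W[m&(np.hypot(W[...,0]-.58,W[...,1]+.284)<.04)]; print("fresh",len(P),P.mean(0) if len(P) else "")
s=r.state();print(s["tcp_pos"],s["ee_rot"],s["joints"])
plan([(tcp(.06),RT),(tcp(0),RT)])
cv2.imwrite("pics/e.png",np.hstack([cv2.resize(im[140:195,295:345],(400,440),interpolation=cv2.INTER_CUBIC),cv2.resize(im[155:210,365:415],(400,440),interpolation=cv2.INTER_CUBIC)]))
```

```text
fresh 62 [ 0.5805 -0.2818  0.1179]
[0.5348 0.012  0.2968] [0.7577 0.6129 0.1413 0.1742] [-0.567  -0.2707  0.2712  1.9661  0.3268  1.0529 -0.6088]
[0.02, -0.01, 0.8] [-0.0, -0.0, -0.0] rows 1.6
-- [0.5686 0.0069 0.2244]
[-0.0, 0.0, 0.6] [-0.0, -0.0, -0.0] rows 1.2
-- [0.5942 0.0014 0.1705]
```

View pics/e.png

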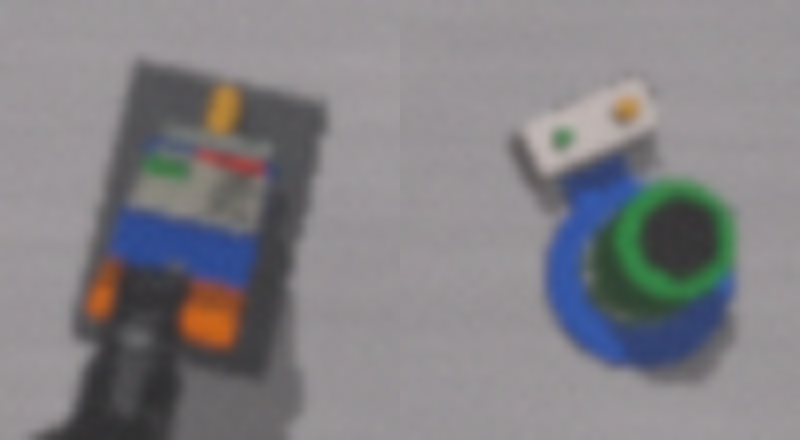

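The green canister stands within the blue disc. The fingers are over the paddle, and the scale stays visible, with the band at (165,167) and the pointer at (232,160) in the crop.

Call:
jog_arm([
  {"linear": [0.01,-0.01,0.3],"delta_rot": [0,0,0],"claw": 1},
  {"linear": [0.01,-0.01,0.6],"delta_rot": [0,0,0],"claw": 1},
  {"linear": [0.01,-0.01,0.8],"delta_rot": [0,0,0],"claw": 1},
  {"linear": [0.01,-0.01,0.8],"delta_rot": [0,0,0],"claw": 1},
])

```text
t: 27.7
tcp_pos: [0.5676, 0.0054, 0.222]
ee_rot: [0.758, 0.613, 0.139, 0.174]
force: [-0.5, 0.5, -0.0]
finger_gap: 0.0854
finger_force: 0.0
```

Call:
jog_arm([
  {"linear": [0,0,0.2],"delta_rot": [0,0,0],"claw": 1},
  {"linear": [0,0,0.4],"delta_rot": [0,0,0],"claw": 1},
  {"linear": [0,0,0.58],"delta_rot": [0,0,0],"claw": 1},
  {"linear": [0,0,0.58],"delta_rot": [0,0,0],"claw": 1},
])

```text
t: 28.1
tcp_pos: [0.5928, 0.0014, 0.1719]
ee_rot: [0.757, 0.613, 0.141, 0.174]
force: [-0.2, -0.1, -0.4]
finger_gap: 0.0855
finger_force: 0.0
```

Call:
jog_arm([
  {"linear": [0,0,0],"delta_rot": [0,0,0],"claw": 0.4},
  {"linear": [0,0,0],"delta_rot": [0,0,0],"claw": 0},
  {"linear": [0,0,0],"delta_rot": [0,0,0],"claw": -0.3},
  {"linear": [0,0,0],"delta_rot": [0,0,0],"claw": -0.5},
  {"linear": [0,0,0],"delta_rot": [0,0,0],"claw": -0.6},
], newtons=40)

```text
t: 28.6
tcp_pos: [0.5932, 0.0028, 0.1735]
ee_rot: [0.757, 0.614, 0.143, 0.174]
force: [-0.1, 0.1, -0.7]
finger_gap: 0.0172
finger_force: 0.0
```

Call:
jog_arm([
  {"linear": [0,0,0],"delta_rot": [0,0,0],"claw": -0.8},
  {"linear": [0,0,0],"delta_rot": [0,0,0],"claw": -1},
  {"linear": [0,0,0],"delta_rot": [0,0,0],"claw": -1},
  {"linear": [0,0,0],"delta_rot": [0,0,0],"claw": -1},
  {"linear": [0,0,0],"delta_rot": [0,0,0],"claw": -1},
])

```text
t: 29.1
tcp_pos: [0.593, 0.0029, 0.1734]
ee_rot: [0.757, 0.614, 0.142, 0.174]
force: [-4.9, -0.3, 5.7]
finger_gap: 0.0131
finger_force: 41.4
```

Call:
jog_arm([
  {"linear": [0,0,-0.02],"delta_rot": [0,0,0],"claw": -1},
  {"linear": [0,0,-0.06],"delta_rot": [0,0,0],"claw": -1},
  {"linear": [0,0,-0.1],"delta_rot": [0,0,0],"claw": -1},
  {"linear": [0,0,-0.14],"delta_rot": [0,0,0],"claw": -1},
  {"linear": [0,0,-0.17],"delta_rot": [0,0,0],"claw": -1},
], newtons=60)

```text
t: 29.6
tcp_pos: [0.5857, 0.0044, 0.1886]
ee_rot: [0.757, 0.614, 0.142, 0.174]
force: [3.9, 0.9, -3.5]
finger_gap: 0.0123
finger_force: 61.4
```

Call:
jog_arm([
  {"linear": [0,0,-0.04],"delta_rot": [0,0,0],"claw": -1},
  {"linear": [0,0,-0.08],"delta_rot": [0,0,0],"claw": -1},
  {"linear": [0,0,-0.12],"delta_rot": [0,0,0],"claw": -1},
  {"linear": [0,0,-0.15],"delta_rot": [0,0,0],"claw": -1},
  {"linear": [0,0,-0.15],"delta_rot": [0,0,0],"claw": -1},
])

```text
t: 30.1
tcp_pos: [0.5793, 0.0058, 0.202]
ee_rot: [0.757, 0.614, 0.142, 0.174]
force: [6.0, 1.2, -5.2]
finger_gap: 0.0121
finger_force: 61.3
```

```bash
cat > look.py <<'E'
from samp import *
box=np.zeros((400,640),bool); box[148:190,300:336]=1
out=[]
for i in range(3):
    im,d,W=cloud("top"); h=cv2.cvtColor(im,cv2.COLOR_BGR2HSV).astype(int)
    g=(abs(h[...,0]-64)<10)&(h[...,1]>75)&(W[...,2]>.02);q=((h[...,0]<5)|(h[...,0]>174))&(h[...,1]>90)&(W[...,2]>.02)&(W[...,2]<.16)&(np.abs(((W-P0)@Rs)@[.8988,0,.4384]-.0245)<.008)
    o=[]
    for m in(g,q):
        L=(W[m&box]-P0)@Rs; a=L@[-.4384,0,.8988]; o+=[len(a),round(np.median(a)*1e3,1),round(a.mean()*1e3,1),np.round(np.argwhere(m&box).mean(0),2)]
    print(o)
s=r.state(); print(s["t"],s["tcp_pos"],"pull",(s["tcp_pos"]-[.593,.0029,.1734])@A,s["force"]@A,s["finger_gap"])
import sys; cv2.imwrite(sys.argv[1],cv2.resize(im[140:195,295:345],(545,600),interpolation=cv2.INTER_CUBIC))
E
python3 look.py pics/f.png
```

```text
[8, np.float64(-111.7), np.float64(-112.6), array([160.5, 315. ]), 15, np.float64(-118.5), np.float64(-119.4), array([162.  , 322.73])]
[8, np.float64(-110.7), np.float64(-111.5), array([160.5, 315. ]), 15, np.float64(-119.5), np.float64(-119.8), array([162.  , 322.73])]
[8, np.float64(-112.7), np.float64(-112.6), array([160.5, 315. ]), 16, np.float64(-117.5), np.float64(-120.0), array([161.94, 322.75])]
30.25 [0.5794 0.0058 0.2018] pull 0.031596724770727454 -5.8509981469726915 0.012331089144848593
```

View pics/f.png

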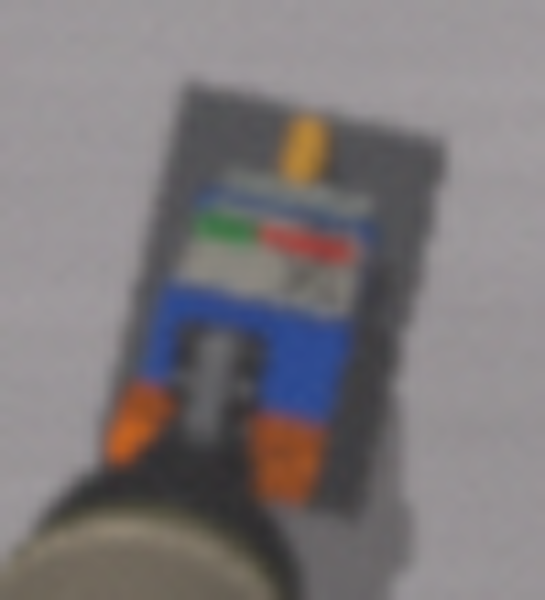

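```bash
cat > cen.py <<'E'
from samp import *
K,D,Rc,tc=C("top"); o=-Rc.T@tc.ravel()
def onplane(px,n):
    p=cv2.undistortPoints(np.array(px,float).reshape(-1,1,2),K,D)[:,0]; d=np.c_[p,np.ones(len(p))]@Rc
    k=((P0+n*N-o)@N)/(d@N); X=o+d*k[:,None]; L=(X-P0); return L@A, L@Rs[:,1]
def cen(im,name):
    f=im.astype(float); b,g,r_=f[...,0],f[...,1],f[...,2]
    G=np.clip(g-np.maximum(b,r_)-4,0,None); Q=np.clip(r_-np.maximum(g,b)-12,0,None)
    G[:, :308]=0; G[:,321:]=0; G[:155]=0; G[167:]=0; Q[:157]=0; Q[167:]=0; Q[:,:317]=0; Q[:,330:]=0
    G[Q>G]=0
    v,u=np.mgrid[:400,:640]
    out=[]
    for w in(G,Q):
        c=(w*u).sum()/w.sum(),(w*v).sum()/w.sum(); a=[onplane(c,n) for n in(.0225,.0245,.0265)]
        out.append((np.round(c,2),np.round([x[0][0]*1e3 for x in a],1),"y",round(a[1][1][0]*1e3,1)))
    print(name,out)
    return G,Q
if __name__=="__main__":
    for n in("top0","top2","top3","top4"): cen(cv2.imread(f"pics/{n}.png"),n)
    ims=[imaging.snapshot("top")[0] for _ in range(4)]; m=np.mean(ims,0); G,Q=cen(m,"now")
    np.set_printoptions(linewidth=200)
    print(G[156:167,308:322].astype(int)); print(Q[156:167,316:330].astype(int))
    G,Q=cen(cv2.imread("pics/top3.png"),"t3"); print(G[156:167,308:322].astype(int)); print(Q[156:167,316:330].astype(int))
E
python3 cen.py
```

```text
top0 [(array([315.28, 160.62]), array([-118.3, -110.8, -103.4]), 'y', np.float64(15.5)), (array([323.55, 159.85]), array([-153.7, -146.1, -138.6]), 'y', np.float64(-10.8))]
top2 [(array([315.27, 160.62]), array([-118.2, -110.8, -103.4]), 'y', np.float64(15.5)), (array([323.56, 159.85]), array([-153.7, -146.2, -138.6]), 'y', np.float64(-10.9))]
top3 [(array([315.26, 160.62]), array([-118.2, -110.8, -103.4]), 'y', np.float64(15.5)), (array([323.53, 159.85]), array([-153.7, -146.1, -138.5]), 'y', np.float64(-10.7))]
top4 [(array([315.3 , 160.64]), array([-118.1, -110.7, -103.3]), 'y', np.float64(15.4)), (array([323.56, 159.86]), array([-153.7, -146.1, -138.5]), 'y', np.float64(-10.8))]
now [(array([315.08, 160.62]), array([-117.7, -110.3, -102.9]), 'y', np.float64(16.2)), (array([322.76, 162.02]), array([-122.8, -115.3, -107.9]), 'y', np.float64(-10.5))]
[[ 0  0  0  0  0  0  0  0  0  0  0  0  0  0]
 [ 0  0  0  0  0  0  0  0  0  0  0  0  0  0]
 [ 0  0  0  0  0  0  0  0  0  0  0  0  0  0]
 [ 0  0  0  0  0  0  7  8  3  0  0  0  0  0]
 [ 0  0  0  0  3 24 34 32 28 20  0  0  0  0]
 [ 0  0  0 
[... 1218 characters left out ...]
2  8 15 13  6  0  0  0]
 [ 0  0  0  0  0  0  0  0  0  0  0  0  0  0]
 [ 0  0  0  0  0  0  0  0  0  0  0  0  0  0]
 [ 0  0  0  0  0  0  0  0  0  0  0  0  0  0]
 [ 0  0  0  0  0  0  0  0  0  0  0  0  0  0]]
[[ 0  0  0  0  0  0  0  0  0  0  0  0  0  0]
 [ 0  0  0  0  0  0  0  0  0  0  0  0  0  0]
 [ 0  0  0  0 15  8  0  0  0  0  0  0  0  0]
 [ 0  0  0 10 49 53 43 37 27 22  9  0  0  0]
 [ 0  0  0  0 18 31 41 56 68 70 58 34  0  0]
 [ 0  0  0  0  0  1  4 12 30 40 42 29  0  0]
 [ 0  0  0  0  0  0  0  0  0  1  3  4  0  0]
 [ 0  0  0  0  0  0  0  0  0  0  0  0  0  0]
 [ 0  0  0  0  0  0  0  0  0  0  0  0  0  0]
 [ 0  0  0  0  0  0  0  0  0  0  0  0  0  0]
 [ 0  0  0  0  0  0  0  0  0  0  0  0  0  0]]
```

The pull is 31.6 mm and the pointer is just short of the band centre. Pixel and depth estimates both put the centre at about 37 mm, so I'll ease out 6 mm more and hold.

Call:
jog_arm([
  {"linear": [0,0,-0.02],"delta_rot": [0,0,0],"claw": -1},
  {"linear": [0,0,-0.04],"delta_rot": [0,0,0],"claw": -1},
  {"linear": [0,0,-0.06],"delta_rot": [0,0,0],"claw": -1},
  {"linear": [0,0,-0.06],"delta_rot": [0,0,0],"claw": -1},
  {"linear": [0,0,-0.06],"delta_rot": [0,0,0],"claw": -1},
])

```text
t: 30.95
tcp_pos: [0.5769, 0.0063, 0.2071]
ee_rot: [0.757, 0.614, 0.142, 0.174]
force: [6.7, 0.5, -4.7]
finger_gap: 0.012
finger_force: 61.2
```

```bash
python3 look.py pics/g.png
python3 - <<'E'
from cen import *
ims=[imaging.snapshot("top")[0] for _ in range(4)]; cen(np.mean(ims,0),"now")
E
```

```text
[8, np.float64(-111.9), np.float64(-111.6), array([160.5, 315. ]), 13, np.float64(-111.0), np.float64(-111.5), array([162.38, 322.31])]
[8, np.float64(-112.9), np.float64(-112.8), array([160.5, 315. ]), 14, np.float64(-114.1), np.float64(-116.6), array([162.36, 322.5 ])]
[8, np.float64(-110.9), np.float64(-111.1), array([160.5, 315. ]), 13, np.float64(-110.6), np.float64(-111.4), array([162.38, 322.31])]
31.1 [0.5769 0.0063 0.2071] pull 0.037504534366022496 -6.9987833573079365 0.01203729503878371
now [(array([315.1 , 160.59]), array([-118.2, -110.7, -103.3]), 'y', np.float64(16.1)), (array([322.73, 162.45]), array([-117.2, -109.8, -102.3]), 'y', np.float64(-10.8))]
```

View pics/g.png

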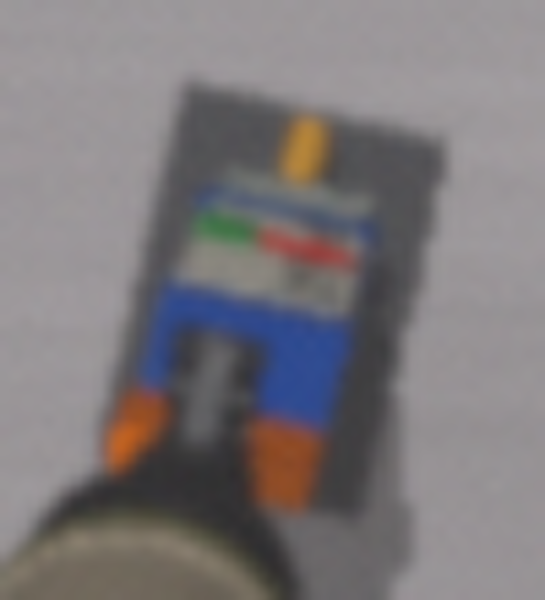

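The pointer, at (305,245) in the crop, now lines up with the band at (227,225). Depth and pixel measurements agree to within about 1 mm. I'll hold for over a second, then ease it home.

Call:
jog_arm([
  {"linear": [0,0,0],"delta_rot": [0,0,0],"claw": -1},
  {"linear": [0,0,0],"delta_rot": [0,0,0],"claw": -1},
  {"linear": [0,0,0],"delta_rot": [0,0,0],"claw": -1},
  {"linear": [0,0,0],"delta_rot": [0,0,0],"claw": -1},
  {"linear": [0,0,0],"delta_rot": [0,0,0],"claw": -1},
])

```text
t: 31.8
tcp_pos: [0.5769, 0.0063, 0.2071]
ee_rot: [0.757, 0.614, 0.142, 0.174]
force: [5.8, 1.6, -5.5]
finger_gap: 0.0123
finger_force: 61.2
```

Call:
jog_arm([
  {"linear": [0,0,0],"delta_rot": [0,0,0],"claw": -1},
  {"linear": [0,0,0],"delta_rot": [0,0,0],"claw": -1},
  {"linear": [0,0,0],"delta_rot": [0,0,0],"claw": -1},
  {"linear": [0,0,0],"delta_rot": [0,0,0],"claw": -1},
  {"linear": [0,0,0],"delta_rot": [0,0,0],"claw": -1},
])

```text
t: 32.3
tcp_pos: [0.5769, 0.0063, 0.2071]
ee_rot: [0.757, 0.614, 0.142, 0.174]
force: [6.2, 0.3, -5.2]
finger_gap: 0.0122
finger_force: 61.2
```

Call:
jog_arm([
  {"linear": [0,0,0],"delta_rot": [0,0,0],"claw": -1},
  {"linear": [0,0,0],"delta_rot": [0,0,0],"claw": -1},
  {"linear": [0,0,0],"delta_rot": [0,0,0],"claw": -1},
  {"linear": [0,0,0],"delta_rot": [0,0,0],"claw": -1},
])

```text
t: 32.7
tcp_pos: [0.5769, 0.0063, 0.2071]
ee_rot: [0.757, 0.614, 0.142, 0.174]
force: [6.8, 1.2, -5.9]
finger_gap: 0.0123
finger_force: 61.2
```

Call:
jog_arm([
  {"linear": [0,0,0.01],"delta_rot": [0,0,0],"claw": -1},
  {"linear": [0,0,0.03],"delta_rot": [0,0,0],"claw": -1},
  {"linear": [0,0,0.05],"delta_rot": [0,0,0],"claw": -1},
  {"linear": [0,0,0.07],"delta_rot": [0,0,0],"claw": -1},
  {"linear": [0,0,0.09],"delta_rot": [0,0,0],"claw": -1},
])

```text
t: 33.2
tcp_pos: [0.5808, 0.0055, 0.199]
ee_rot: [0.757, 0.614, 0.142, 0.174]
force: [5.1, 0.1, -4.0]
finger_gap: 0.0123
finger_force: 61.2
```

Call:
jog_arm([
  {"linear": [0,0,0.02],"delta_rot": [0,0,0],"claw": -1},
  {"linear": [0,0,0.04],"delta_rot": [0,0,0],"claw": -1},
  {"linear": [0,0,0.06],"delta_rot": [0,0,0],"claw": -1},
  {"linear": [0,0,0.08],"delta_rot": [0,0,0],"claw": -1},
  {"linear": [0,0,0.1],"delta_rot": [0,0,0],"claw": -1},
])

```text
t: 33.7
tcp_pos: [0.5851, 0.0046, 0.19]
ee_rot: [0.757, 0.614, 0.142, 0.174]
force: [4.9, 1.7, -4.5]
finger_gap: 0.0124
finger_force: 61.4
```

Call:
jog_arm([
  {"linear": [0,0,0.02],"delta_rot": [0,0,0],"claw": -1},
  {"linear": [0,0,0.04],"delta_rot": [0,0,0],"claw": -1},
  {"linear": [0,0,0.06],"delta_rot": [0,0,0],"claw": -1},
  {"linear": [0,0,0.08],"delta_rot": [0,0,0],"claw": -1},
  {"linear": [0,0,0.1],"delta_rot": [0,0,0],"claw": -1},
])

```text
t: 34.2
tcp_pos: [0.5893, 0.0036, 0.181]
ee_rot: [0.757, 0.614, 0.142, 0.174]
force: [3.4, 1.5, -2.4]
finger_gap: 0.0124
finger_force: 61.5
```

Call:
jog_arm([
  {"linear": [0,0,0.02],"delta_rot": [0,0,0],"claw": -1},
  {"linear": [0,0,0.04],"delta_rot": [0,0,0],"claw": -1},
  {"linear": [0,0,0.05],"delta_rot": [0,0,0],"claw": -1},
  {"linear": [0,0,0.06],"delta_rot": [0,0,0],"claw": -1},
  {"linear": [0,0,0.06],"delta_rot": [0,0,0],"claw": -1},
])

```text
t: 34.7
tcp_pos: [0.5919, 0.003, 0.1757]
ee_rot: [0.757, 0.614, 0.142, 0.174]
force: [4.3, 1.2, -1.3]
finger_gap: 0.0121
finger_force: 61.6
```

Call:
jog_arm([
  {"linear": [0,0,0.01],"delta_rot": [0,0,0],"claw": -1},
  {"linear": [0,0,0.02],"delta_rot": [0,0,0],"claw": -1},
  {"linear": [0,0,0.03],"delta_rot": [0,0,0],"claw": -1},
  {"linear": [0,0,0.03],"delta_rot": [0,0,0],"claw": -1},
])

```text
t: 35.1
tcp_pos: [0.593, 0.0028, 0.1734]
ee_rot: [0.757, 0.614, 0.142, 0.174]
force: [-3.9, 2.1, 5.5]
finger_gap: 0.0121
finger_force: 63.0
```

Call:
jog_arm([
  {"linear": [0,0,0.01],"delta_rot": [0,0,0],"claw": -1},
  {"linear": [0,0,0.01],"delta_rot": [0,0,0],"claw": -1},
])

```text
t: 35.3
tcp_pos: [0.5931, 0.0028, 0.1733]
ee_rot: [0.757, 0.614, 0.142, 0.174]
force: [-15.9, 2.0, 18.0]
finger_gap: 0.0122
finger_force: 65.2
```

Call:
jog_arm([
  {"linear": [0,0,-0.01],"delta_rot": [0,0,0],"claw": -1},
  {"linear": [0,0,-0.01],"delta_rot": [0,0,0],"claw": 0},
  {"linear": [0,0,-0.01],"delta_rot": [0,0,0],"claw": 1},
  {"linear": [0,0,-0.01],"delta_rot": [0,0,0],"claw": 1},
  {"linear": [0,0,-0.01],"delta_rot": [0,0,0],"claw": 1},
])

```text
t: 35.8
tcp_pos: [0.593, 0.0025, 0.1727]
ee_rot: [0.757, 0.614, 0.142, 0.174]
force: [-0.8, -0.1, -0.1]
finger_gap: 0.0698
finger_force: 0.0
```

Call:
jog_arm([
  {"linear": [0,0,0],"delta_rot": [0,0,0],"claw": 1},
  {"linear": [0,0,-0.3],"delta_rot": [0,0,0],"claw": 1},
  {"linear": [0,0,-0.6],"delta_rot": [0,0,0],"claw": 1},
  {"linear": [0,0,-1],"delta_rot": [0,0,0],"claw": 1},
  {"linear": [0,0,-1],"delta_rot": [0,0,0],"claw": 1},
])

```text
t: 36.3
tcp_pos: [0.5511, 0.0126, 0.2682]
ee_rot: [0.756, 0.613, 0.146, 0.175]
force: [0.8, 0.4, 1.4]
finger_gap: 0.0848
finger_force: 0.0
```

Call:
jog_arm([
  {"linear": [0,0,-0.3],"delta_rot": [0,0,0],"claw": 1},
  {"linear": [0,0,-0.4],"delta_rot": [0,0,0],"claw": 1},
  {"linear": [0,0,-0.4],"delta_rot": [0,0,0],"claw": 1},
  {"linear": [0,0,-0.4],"delta_rot": [0,0,0],"claw": 1},
])

```text
t: 36.7
tcp_pos: [0.5331, 0.0151, 0.2978]
ee_rot: [0.757, 0.614, 0.142, 0.174]
force: [0.7, -0.2, -0.9]
finger_gap: 0.0855
finger_force: 0.0
```

```bash
python3 look.py pics/x.png
python3 - <<'E'
from cen import *
im=imaging.snapshot("top")[0]; cen(im,"home?"); s=r.state(); print(s["tcp_pos"],s["force"],abs(s["qd"]).max())
sd=imaging.snapshot("side")[0]
cv2.imwrite("pics/fin.png",np.vstack([cv2.resize(im[130:270,130:510],(700,258)),cv2.resize(sd[120:330,180:420],(389,340))[:, :].copy() if 0 else cv2.copyMakeBorder(cv2.resize(sd[120:330,180:420],(389,340)),0,0,0,311,0)]))
E
```

```text
[8, np.float64(-112.7), np.float64(-110.3), array([160.5, 315. ]), 13, np.float64(-150.7), np.float64(-150.0), array([159.92, 323.69])]
[8, np.float64(-113.4), np.float64(-113.0), array([160.5, 315. ]), 13, np.float64(-149.8), np.float64(-148.4), array([159.92, 323.69])]
[8, np.float64(-113.7), np.float64(-113.2), array([160.5, 315. ]), 12, np.float64(-149.1), np.float64(-149.3), array([159.83, 323.67])]
36.85 [0.5329 0.015  0.2975] pull 0.1384033107295071 0.8536959690003729 0.0850058557701606
home? [(array([315.28, 160.63]), array([-118.2, -110.8, -103.3]), 'y', np.float64(15.5)), (array([323.57, 159.86]), array([-153.7, -146.1, -138.5]), 'y', np.float64(-10.9))]
[0.5329 0.015  0.2977] [ 0.055  -0.3901  0.3364] 0.005942436433117086
```

View pics/fin.png

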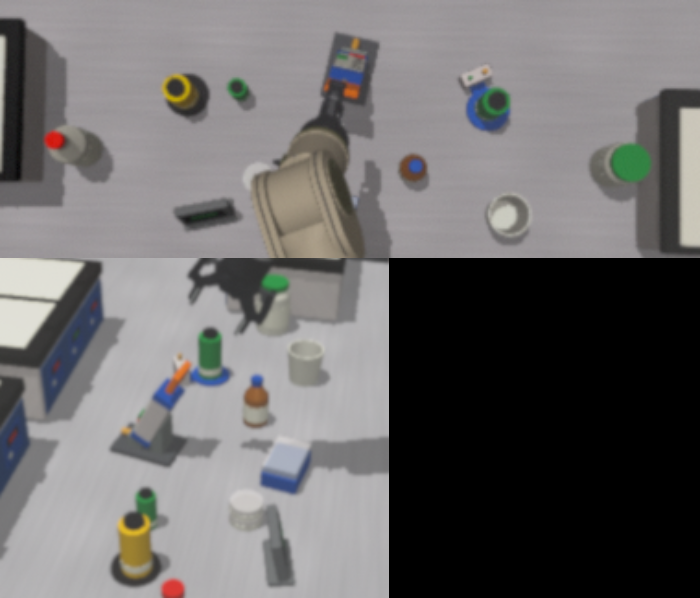

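The green canister is upright on the blue dock at (490,103) and the yellow one on the black dock at (180,90). The pointer reads the same as at the start (row 159.86), so the plunger is home. The bystanders are where they were and the gripper is clear, so I'm handing in.

```bash
python3 -c "
from bench import r
print(r.sign_off())"
```

```text
the job is handed in; nothing more can be done
None
```

I swapped the two canisters, drew and held the sample in the green band, eased the plunger fully home, and handed the job in at about 37 s; no verdict came back.

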